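Read the temperature logger packed behind the goods

ROBOT

A 6-joint arm with a two-finger parallel gripper is mounted at the origin on the work surface. World frame = base frame: x ahead of the robot, y to its left, z up, the work surface at z = 0. Lengths are in m, angles in rad, forces in N, time in s.
With the tool pointing down it reaches from about 0.3 to 0.875 m from the base axis. Payload 6.4 kg.
Tool frame: the origin (TCP) lies on the centre line of the jaws, within the pads' length; the fingertips stand 19 mm ahead of it and the grasp point (between the pads) is the TCP; z points along the fingers, y is the line along which they close (so a half turn about z gives the same grasp; the last joint's range is limited). The gripper opens to 88 mm and grips with 3 to 60 N. Pads are 18 mm wide; open, the fingers measure 123 mm over their backs; the gripper's body (75 mm by 187 mm) begins 45 mm behind the grasp point.
Start: joints at [1.113, 0.181, 1.607, -0, 1.354, -0.206], TCP at [0.143, 0.557, 0.221] pointing down, gripper open.
Joint ranges: [-2.99, 2.99], [-0.89, 2.07], [0.3, 2.58], [-1.14, 4.28], [0, 2.63], [-3.12, 3.12]. Speed limits (rad/s): [2.57, 2.57, 3.01, 3.14, 3.14, 3.14].

INTERFACE

Orientations are given as a unit quaternion [x, y, z, w].
In Python, from station import readout, imaging, env, models gives the robot as it stands. The module is installed in compiled form; this text tells all that it offers.
- The arm moves only by the tool arm_command, never from a script. Its argument "plan" is a list of rows, each an object of numbers: "fingers": the closure, from -1 (fully open) to 1 (shut); "tx", "ty", "tz": the shift along the tool's x, y, z each as a share of 12 cm, from -1 to 1; "rx", "ry", "rz": the turn, a rotation vector about the tool's x, y, z each as a share of 360 degrees, from -1 to 1. A call has 1 to 10 rows; each row shifts and turns the commanded pose from where the row before left it, along the tool's axes as they then stand; what a row does not reach is not made up. A row lasts 1/12 s, in which the tool goes at most 41.7 mm and 7.16 degrees, less where a joint would pass 70% of its speed; a pose out of reach is approached as far as the arm can. A call with a number of a shift or a turn outside -1 to 1 is refused whole. A call with a gripper value outside its range is refused whole. The fingers move at their own pace and stop on an object; the grip force is fixed at half the most. Time passes only in rows, so rows that do not move let the fingers close. It gives the time, the measured TCP pose, the force, the opening and the grip force at its end, in the units of the state.
- readout.state(): the state, without advancing time (a new reading comes with each control period).
- imaging.camera(name): name is "side" or "top" or "wrist"; returns a dict with "color" (384x512x3 uint8, red, green, blue), "fx", "fy", "cx", "cy" (pixels), "k1" (the pictures are not rectified: a ray, as slopes to the right and down, at radius r is drawn at 1 + k1 r^2 times it, then the intrinsics apply), "eye" and "rotation" of the camera in the world. Camera axes: x right, y down, z forward; pixel columns grow to the right and rows downward; lengths in m; the calibration is good to about 2 mm. A picture is of the moment at which its call begins. There is no depth.
- env.finish_job(): hands the job in; it is judged then, once.
Trained networks look in the newest picture that a camera, given by its name, has taken for a name from the list of things; names that differ only in an ending like _2 or _b are one class to them, and where a whole thing is asked for, a point or a joint stands for the part that bears it (a point fixed in the world has none). Each returns a list of dicts, best first, with "confidence" (0 to 1); they miss things now and then, are a little off and sometimes report something else, mostly with a low value. They report only what shows in the picture. A call takes as long as a camera call. They do not tell look-alikes from the thing itself.
- models.recognise(camera, thing): "extent" ([left, top, right, bottom] in pixels, round what is visible of it).
The state is a dict: "t": time; "joint_positions": joint angles; "joint_vel": joint speeds; "joint_efforts": joint torques, N m; "ee_pos": TCP position; "eef_rot": TCP orientation; "ft_force": force on the tool from outside, world axes, zero at the start; "wrist_torque": the same for the moment, N m; "opening": finger opening in m; "grip_force": force on a finger pad.
Only numpy, scipy, OpenCV 4.12 (cv2) and the standard library are available. Lean on these libraries where they do the work, as an engineer would, in place of code of your own. Each camera call takes 0.05 s, during which the arm holds its last target. There are 200 camera calls.

TASK

The temperature logger lies behind the front row of this packed shipping case. Lift the large bottle, the small bottle and the folding box out of the case and stand them upright in the steel side tray, then lay the logger flat, display up, in the bed of the reader, and then put all three goods back upright, each in the cell it came from. Set things down gently without tipping anything over, and leave the two loose caps and the open bottle where they are.

Things in the scene. Friction and masses are not known exactly. Their poses are not given: they have to be found in the camera images.
- large_bottle: white plastic tablet bottle with a white screw cap, standing upright in a front cell of the case at the start; the larger of the two: body 60 mm in diameter, straight up to 62 mm, shoulder to 74 mm, cap 48 mm in diameter, 98 mm tall overall, about 0.2 kg. Origin: centre of its underside, z up.
- small_bottle: white plastic tablet bottle with a white screw cap, standing upright in a front cell of the case at the start; the smaller: body 44 mm in diameter, straight up to 54 mm, shoulder to 66 mm, cap 36 mm in diameter, 86 mm tall overall, about 0.09 kg. Origin: centre of its underside, z up.
- folding_box: Closed white paperboard box with a grey band round it, standing upright in a front cell of the case at the start: 50 mm along its x, 60 mm along its y, 92 mm tall, about 0.14 kg. Origin: centre of its underside, z up.
- logger: Temperature logger, a flat white plastic block with a dark display and a round key on top, lying display up in the rear compartment of the case: 36 mm along its x, 110 mm along its y, 22 mm high, about 0.09 kg. Origin: centre of its underside, z up.
- case: Brown corrugated case, fixed; outside 180 (x) by 234 mm (y). Origin: centre of its underside. Floor 4 mm; outer walls 36 high, 5 thick; partitions 32 high, 4 thick. Front row (-x side): three cells 72 x 72 mm, centred at x = -49, y = -76, 0, +76 mm; which goods stand in which cell varies. Behind (+x side) a rear compartment 94 (x) by 224 mm (y), centred at x = +38 mm.
- side_tray: Shallow stainless steel tray, fixed; body 250 (x) by 150 mm (y), inside 240 x 140 mm, with a flat lip out to 282 x 174 mm at rim height; floor 5 mm thick, rim 16 mm high. Origin: centre of its underside. Two loose caps lie in it along its +y side.
- reader: Grey logger reader, fixed; base 24 mm high, from x = -80 to +50 mm, 170 mm along y, display and keys on its -x strip. Its bed is a dark flat at 24 mm height, 50 (x) by 124 mm (y), inside a rim 6 mm high and 7 thick; the logger lies in it lengthwise along the reader's y, either way round. Origin: on the table, under the centre of the bed.
- cap_a: Loose white screw cap lying in the side tray, 38 mm in diameter, 16 mm high; stays there. Origin: centre of its underside.
- cap_b: A second loose cap like cap_a in the side tray, further along its +x; stays there. Origin: centre of its underside.
- open_bottle: White bottle without a cap (dark round mouth), 44 mm in diameter, 86 mm tall, standing on the table close behind the reader (its +x side); stays there. Origin: centre of its underside.
There are look-alikes about, which are no part of the job. Leave any purple or turquoise look-alike of the logger alone.

How it is judged:
By the outcome, as a careful person would: the job done as asked, in the order asked, and still so for the second after the job is handed in, with the robot touching nothing.
It also fails if it takes over 144 s, if anything falls off the work surface, if the arm or the gripper's body presses on something with over 40 N, if the wrist force passes 120 N, or if a joint passes its speed limit or range.

## Working session

There is one attempt and no reset: what is moved stays moved. The work goes in short steps, Python scripts to look and compute and a tool call to move; the robot and the scene stay as the last step left them, time stands still between calls to the robot, and variables do not carry over. Pictures are saved under pics/ and viewed, at most 14 in all, crops included, and the job is handed in when it is done.

Besides the shell and the picture viewer there is one more tool, called by a JSON object that holds its "method" and its "body", one argument or row to a line. arm_command: Moves the arm, as the interface text tells. Its arguments: {"type":"object","properties":{"plan":{"type":"array","items":{"type":"object","properties":{"fingers":{"type":"number"},"tx":{"type":"number"},"ty":{"type":"number"},"tz":{"type":"number"},"rx":{"type":"number"},"ry":{"type":"number"},"rz":{"type":"number"}}}}},"required":["plan"]}

```bash
mkdir -p pics; cat > h.py <<'E'
import numpy as np, cv2
from station import readout, imaging, env, models
from scipy.spatial.transform import Rotation as R
def rot(c):
    r=np.array(c["rotation"],float)
    return r if r.shape==(3,3) else R.from_quat(r).as_matrix()
def save(n,name):
    c=imaging.camera(n); cv2.imwrite('pics/'+name,c["color"][:,:,::-1]); return c
def ray(c,u,v):
    d=np.array([(u-c["cx"])/c["fx"],(v-c["cy"])/c["fy"]]); s=d.copy()
    for _ in range(20): s=d/(1+c["k1"]*(s@s))
    return np.array(c["eye"]),rot(c)@np.array([s[0],s[1],1.])
def at(c,u,v,z):
    e,d=ray(c,u,v); return e+d*(z-e[2])/d[2]
def proj(c,p):
    q=rot(c).T@(np.array(p)-np.array(c["eye"])); s=q[:2]/q[2]; s=s*(1+c["k1"]*(s@s))
    return np.array([s[0]*c["fx"]+c["cx"],s[1]*c["fy"]+c["cy"]])
def tri(obs):
    A=np.zeros((3,3));b=np.zeros(3)
    for c,u,v in obs:
        e,d=ray(c,u,v); d/=np.linalg.norm(d); P=np.eye(3)-np.outer(d,d); A+=P;b+=P@e
    return np.linalg.solve(A,b)
E
python3 - <<'E'
from h import *
ims=[]
for n in ["top","side","wrist"]:
    c=save(n,n+'0.png'); print(n,c["eye"],c["fx"],c["k1"],rot(c)[:,2].round(2))
    for t in ["large_bottle","small_bottle","folding_box","logger","case","side_tray","reader","cap_a","open_bottle"]:
        print(t,[(np.round(d["extent"]).astype(int).tolist(),round(d["confidence"],2)) for d in models.recognise(n,t)][:4])
print(readout.state())
E
```

```text
top [ 2.63095208e-01 -6.90197203e-05  1.37285443e+00] 421.7322422688034 -0.03376918863147998 [ 0.18  0.01 -0.98]
large_bottle [([156, 192, 178, 213], 0.67), ([180, 194, 203, 214], 0.24)]
small_bottle [([136, 195, 156, 212], 0.5)]
folding_box [([179, 193, 201, 214], 0.9), ([133, 159, 208, 219], 0.66)]
logger [([163, 173, 198, 187], 0.81), ([309, 123, 331, 160], 0.74), ([168, 241, 206, 258], 0.61), ([125, 230, 152, 266], 0.61)]
case [([133, 159, 207, 219], 0.82)]
side_tray [([240, 142, 296, 226], 0.7)]
reader [([333, 172, 394, 219], 0.79)]
cap_a [([249, 168, 259, 181], 0.51)]
open_bottle [([354, 148, 366, 160], 0.55)]
side [ 0.01077908 -0.49941938  0.92368795] 404.75527308436887 -0.08036361969826465 [ 0.45  0.46 -0.77]
large_bottle [([168, 138, 185, 171], 0.64)]
small_bottle [([152, 129, 167, 158], 0.83)]
folding_box [([176, 150, 201, 184], 0.59)]
logger [([134, 190, 170, 211], 0.85), ([100, 165, 140, 180], 0.82), ([323, 204, 361, 224], 0.77), ([189, 138, 218, 168], 0.55)]
case [([143, 123, 233, 192], 0.9)]
side_tray [([205, 165, 313, 255], 0.9)]
reader [([300, 247, 384, 323], 0.94)]
c
[... 436 characters left out ...]
': array([ 1.11268915e+00,  1.80758410e-01,  1.60697542e+00,  6.11841511e-06,
        1.35382709e+00, -2.06291103e-01]), 'joint_vel': array([-1.42793993e-04, -1.37468110e-03,  5.18051883e-04, -1.81931515e-03,
       -1.22097059e-05,  1.08979485e-03]), 'joint_efforts': array([-3.16360856e-04, -4.33829892e+01, -3.42166901e+01,  7.02795410e-02,
        3.10195447e-02,  1.29817735e-05]), 'ee_pos': array([0.14325489, 0.55689164, 0.22114976]), 'eef_rot': array([1.25576285e-01, 9.92083966e-01, 1.59734266e-05, 2.35030137e-06]), 'ft_force': array([ 0.11200867,  0.02628419, -0.573883  ]), 'wrist_torque': array([-0.02378959,  0.01712035,  0.03516341]), 'grip_force': 0.0, 'opening': 0.08815678400535477}
```

```bash
python3 - <<'E'
import cv2,numpy as np
a=cv2.imread('pics/top0.png')[110:280,110:410]; b=cv2.imread('pics/side0.png')[110:340,90:400]
cv2.imwrite('pics/t0.png',cv2.resize(a,None,fx=2.66,fy=2.66,interpolation=2)); cv2.imwrite('pics/s0.png',cv2.resize(b,None,fx=2.5,fy=2.5,interpolation=2))
E
```

```text
(no output)
```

View pics/t0.png

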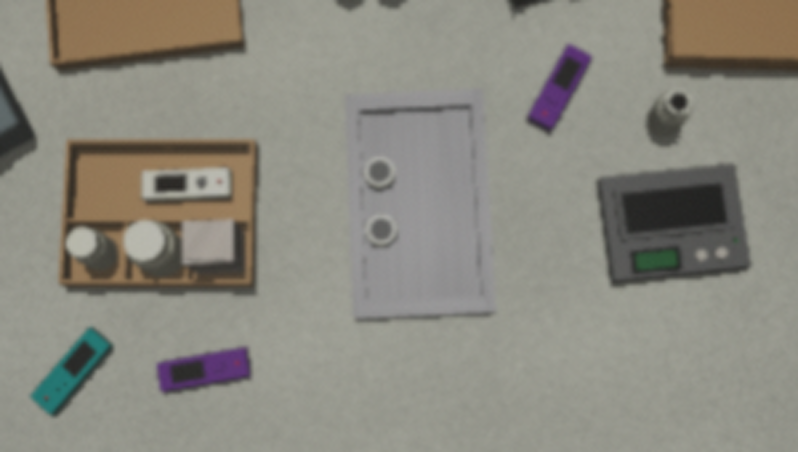

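View pics/s0.png

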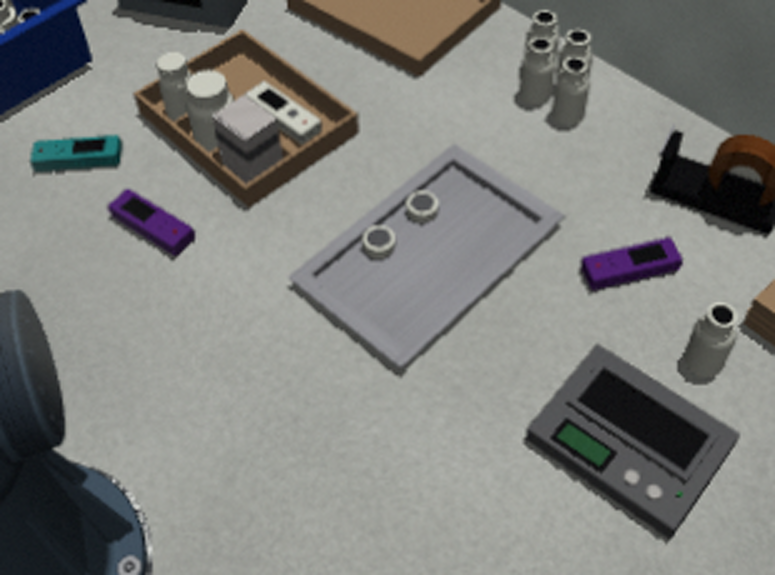

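The top view shows the white logger in the case's rear compartment (about 180,180). The purple pieces (320,142 and 187,250) and the turquoise one (138,248) are decoys. In the front row, from left to right, stand the small bottle (+y), the large bottle and the box (-y). The caps lie on the tray's left (+y) side.

```bash
cat > m.py <<'E'
from h import *
c=save("top",'x.png'); s=save("side",'y.png')
T=lambda u,v:(u/2.66+110-.3,v/2.66+110-.3)
S=lambda u,v:(u/2.5+90-.3,v/2.5+110-.3)
def rect(n,P,z):
    p=np.array([at(c,*T(*q),z) for q in P])[:,:2]
    e=p[1]-p[0]+p[2]-p[3]; f=p[0]-p[3]+p[1]-p[2]
    print(n,p.mean(0).round(4),"TL>TR len",np.linalg.norm(e)/2,"ang",np.degrees(np.arctan2(e[0],-e[1])),"h",np.linalg.norm(f)/2,np.degrees(np.arctan2(-f[1],f[0])) )
rect("case",[(68,141),(257,142),(254,287),(62,287)],.036)
rect("tray",[(347,94),(483,90),(494,315),(354,321)],.016)
rect("reader",[(598,178),(734,165),(749,268),(612,284)],.024)
rect("bed",[(622,193),(724,183),(729,226),(626,237)],.024)
rect("logger",[(142,170),(230,168),(230,199),(143,201)],.026)
for n,a,b in [("small cap",(83,243),(172,64)),("large cap",(147,241),(207,88)),("caplow",(380,230),(379,240)),("caphi",(380,171),(422,204)),
  ("box top",(208,242),(248,118)),("logger",(186,184),(282,110)),("open",(678,101),(721,315)),("reader TR",(734,165),(738,437)),("case TR",(257,142),(358,121)),("tray TR",(483,90),(562,215))]:
    print(n,tri([(c,*T(*a)),(s,*S(*b))]).round(4))
E
python3 m.py
```

```text
case [0.5254 0.3057] TL>TR len 0.23374699254675396 ang -1.50882033380201 h 0.18059142343088247 0.7394651045538773
tray [ 0.5349 -0.0109] TL>TR len 0.17031543050611045 ang 0.7494193998288433 h 0.2844603046833727 -0.8667418762519509
reader [ 0.5007 -0.32  ] TL>TR len 0.1684265963048081 ang 4.782845069697589 h 0.13022729287261092 -4.138311058084747
bed [ 0.5175 -0.3235] TL>TR len 0.12668878301079664 ang 4.589350340352468 h 0.05429729284113826 -2.113273424888599
logger [0.5629 0.276 ] TL>TR len 0.108404254137215 ang -0.06004734448920451 h 0.039156000243698905 -1.696196107469231
small cap [0.483  0.3851 0.083 ]
large cap [0.4811 0.3076 0.093 ]
caplow [0.5028 0.0384 0.0124]
caphi [0.5753 0.0377 0.0162]
box top [0.4814 0.2356 0.0897]
logger [0.5652 0.2786 0.0161]
open [ 0.6371 -0.3203  0.082 ]
reader TR [ 0.5725 -0.4007  0.0168]
case TR [0.6157 0.1895 0.0207]
tray TR [ 0.6758 -0.0931  0.0177]
```

{"method": "arm_command", "body": {
  "plan": [
    {"rz": 0.019,"fingers": -1},
    {"rz": 0.019},
    {"rz": 0.019},
    {"rz": 0.019},
    {"rz": 0.019},
    {"rz": 0.019},
    {"rz": 0.019},
    {"rz": 0.019},
    {"rz": 0.019},
    {"rz": 0.019}
  ]
}}

```text
invalid input
```

{"method": "arm_command", "body": {
  "plan": [
    {"rz": 0.01},
    {"rz": 0.0099},
    {"ty": 0.25,"tx": -0.18},
    {"ty": 0.25,"tx": -0.18},
    {"ty": 0.25,"tx": -0.18},
    {"ty": 0.25,"tx": -0.18},
    {"ty": 0.25,"tx": -0.18},
    {"ty": 0.25,"tx": -0.18},
    {"ty": 0.25,"tx": -0.18},
    {"ty": 0.25,"tx": -0.18}
  ]
}}

```text
invalid input
```

{"method": "arm_command", "body": {
  "plan": [
    {"ty": 0.25,"tx": -0.18},
    {"ty": 0.25,"tx": -0.18},
    {"ty": 0.25,"tx": -0.18},
    {"ty": 0.22,"tx": -0.16},
    {}
  ]
}}

```text
invalid input
```

```bash
python3 - <<'E'
from h import *
c=save("wrist",'w1.png'); print(c["eye"],c["cx"],c["cy"])
a=c["color"][:,:,::-1]; cv2.imwrite('pics/w1b.png',cv2.resize(a,(800,600),interpolation=2))
s=readout.state(); print(s["ee_pos"],R.from_quat(s["eef_rot"]).as_matrix().round(4),s["joint_positions"].round(2))
E
```

```text
[0.07372736 0.57560785 0.38421141] 259.1828428872794 189.66221161218454
[0.14323332 0.55689487 0.22111022] [[-0.9685  0.2491 -0.    ]
 [ 0.2491  0.9685 -0.    ]
 [ 0.     -0.     -1.    ]] [ 1.11  0.18  1.61  0.    1.35 -0.21]
```

View pics/w1b.png

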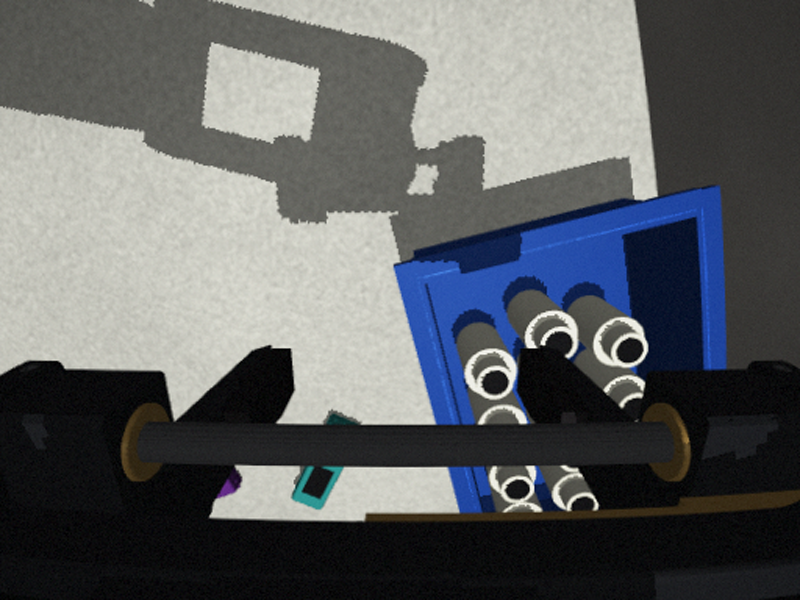

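The move calls were refused, probably because rows need every key. The wrist picture shows only the blue bin and the fingers, so it is no use yet.

{"method": "arm_command", "body": {
  "plan": [
    {"tx": 0,"ty": 0,"tz": 0,"rx": 0,"ry": 0,"rz": 0.019,"fingers": -1},
    {"tx": 0,"ty": 0,"tz": 0,"rx": 0,"ry": 0,"rz": 0.019,"fingers": -1},
    {"tx": 0,"ty": 0,"tz": 0,"rx": 0,"ry": 0,"rz": 0.019,"fingers": -1},
    {"tx": 0,"ty": 0,"tz": 0,"rx": 0,"ry": 0,"rz": 0.019,"fingers": -1},
    {"tx": 0,"ty": 0,"tz": 0,"rx": 0,"ry": 0,"rz": 0.019,"fingers": -1},
    {"tx": 0,"ty": 0,"tz": 0,"rx": 0,"ry": 0,"rz": 0.019,"fingers": -1},
    {"tx": 0,"ty": 0,"tz": 0,"rx": 0,"ry": 0,"rz": 0.019,"fingers": -1},
    {"tx": 0,"ty": 0,"tz": 0,"rx": 0,"ry": 0,"rz": 0.019,"fingers": -1},
    {"tx": 0,"ty": 0,"tz": 0,"rx": 0,"ry": 0,"rz": 0.019,"fingers": -1},
    {"tx": 0,"ty": 0,"tz": 0,"rx": 0,"ry": 0,"rz": 0.019,"fingers": -1}
  ]
}}

```text
t: 2.48
ee_pos: [0.1432, 0.5569, 0.2211]
eef_rot: [0.664, 0.748, -0.0, 0.0]
ft_force: [-0.8, -0.2, -0.5]
opening: 0.0882
grip_force: 0.0
```

{"method": "arm_command", "body": {
  "plan": [
    {"tx": 0,"ty": 0,"tz": 0,"rx": 0,"ry": 0,"rz": 0.0199,"fingers": -1},
    {"tx": -0.2,"ty": 0.2,"tz": 0,"rx": 0,"ry": 0,"rz": 0,"fingers": -1},
    {"tx": -0.2,"ty": 0.2,"tz": 0,"rx": 0,"ry": 0,"rz": 0,"fingers": -1},
    {"tx": -0.2,"ty": 0.2,"tz": 0,"rx": 0,"ry": 0,"rz": 0,"fingers": -1},
    {"tx": -0.2,"ty": 0.2,"tz": 0,"rx": 0,"ry": 0,"rz": 0,"fingers": -1},
    {"tx": -0.2,"ty": 0.2,"tz": 0,"rx": 0,"ry": 0,"rz": 0,"fingers": -1},
    {"tx": -0.2,"ty": 0.2,"tz": 0,"rx": 0,"ry": 0,"rz": 0,"fingers": -1},
    {"tx": -0.2,"ty": 0.2,"tz": 0,"rx": 0,"ry": 0,"rz": 0,"fingers": -1},
    {"tx": -0.2,"ty": 0.2,"tz": 0,"rx": 0,"ry": 0,"rz": 0,"fingers": -1},
    {"tx": -0.2,"ty": 0.2,"tz": 0,"rx": 0,"ry": 0,"rz": 0,"fingers": -1}
  ]
}}

```text
t: 3.32
ee_pos: [0.3603, 0.3397, 0.2214]
eef_rot: [0.707, 0.707, 0.0, 0.0]
ft_force: [0.0, 0.7, -0.0]
opening: 0.0883
grip_force: 0.0
```

{"method": "arm_command", "body": {
  "plan": [
    {"tx": -0.2,"ty": 0.2,"tz": 0,"rx": 0,"ry": 0,"rz": 0,"fingers": -1},
    {"tx": -0.2,"ty": 0.2,"tz": 0,"rx": 0,"ry": 0,"rz": 0,"fingers": -1},
    {"tx": -0.2,"ty": 0.2,"tz": 0,"rx": 0,"ry": 0,"rz": 0,"fingers": -1},
    {"tx": -0.2,"ty": 0.2,"tz": 0,"rx": 0,"ry": 0,"rz": 0,"fingers": -1},
    {"tx": -0.2,"ty": 0.2,"tz": 0,"rx": 0,"ry": 0,"rz": 0,"fingers": -1},
    {"tx": -0.2,"ty": 0.2,"tz": 0,"rx": 0,"ry": 0,"rz": 0,"fingers": -1},
    {"tx": 0,"ty": 0,"tz": 0,"rx": 0,"ry": 0,"rz": 0,"fingers": -1},
    {"tx": 0,"ty": 0,"tz": 0,"rx": 0,"ry": 0,"rz": 0,"fingers": -1}
  ]
}}

```text
t: 3.98
ee_pos: [0.5041, 0.1957, 0.2209]
eef_rot: [0.708, 0.706, -0.0, -0.0]
ft_force: [-0.7, 0.3, 0.3]
opening: 0.0883
grip_force: 0.0
```

```bash
cat > w.py <<'E'
import sys
from h import *
def look(name,things):
    c=save("wrist",name+'.png')
    cv2.imwrite('pics/'+name+'b.png',cv2.resize(c["color"][:,:,::-1],(800,600),interpolation=2))
    import pickle; pickle.dump({k:c[k] for k in c if k!="color"},open('pics/'+name+'.pkl','wb'))
    s=readout.state(); r=R.from_quat(s["eef_rot"]).as_matrix()
    print(s["t"],s["ee_pos"].round(4),"y",r[:,1].round(3),"z",r[:,2].round(3),"j",s["joint_positions"].round(2),"eye",c["eye"].round(4))
    for t in things:
        print(t,[(np.round(d["extent"]).astype(int).tolist(),round(d["confidence"],2)) for d in models.recognise("wrist",t)][:4])
if __name__=="__main__": look(sys.argv[1],sys.argv[2:])
E
python3 w.py w2 large_bottle small_bottle folding_box logger case
```

```text
4.0333 [0.5032 0.1967 0.2209] y [ 1.    -0.001 -0.001] z [-0.001  0.    -1.   ] j [0.15 0.1  1.69 0.   1.34 0.15] eye [0.5052 0.2689 0.384 ]
large_bottle [([210, 43, 269, 103], 0.81)]
small_bottle [([223, 2, 262, 36], 0.78)]
folding_box [([216, 112, 260, 171], 0.81)]
logger [([113, 77, 163, 167], 0.91), ([115, 4, 171, 35], 0.82), ([291, 57, 321, 145], 0.63), ([250, 253, 271, 270], 0.57)]
case [([206, 0, 358, 172], 0.96)]
```

View pics/w2b.png

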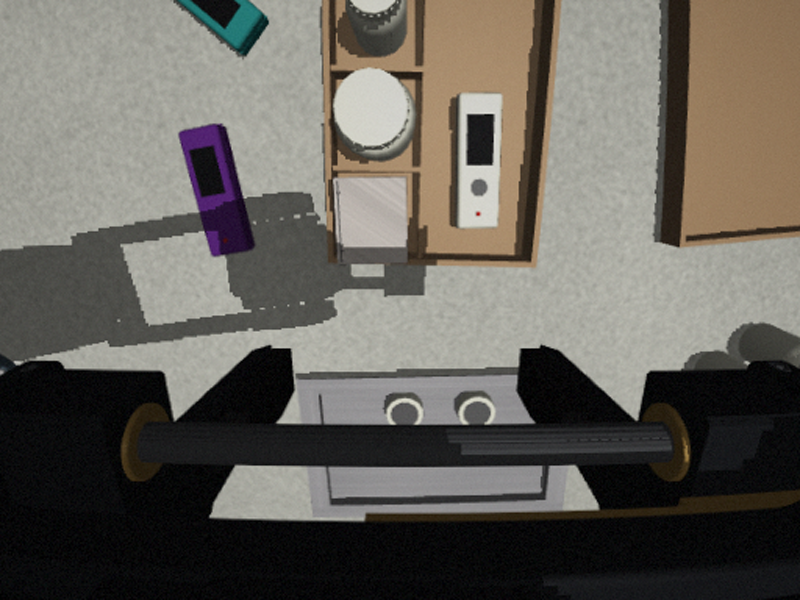

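The wrist view now shows the case. In 800x600 pixels, the box top is centred at (371,212), the large cap at (373,107) and the small cap at (375,3). The white logger is at (479,160), clearly clear of the walls, with the purple decoy at (216,190) outside the case. The tray's caps are at (404,411) and (476,411).

```bash
cat > m2.py <<'E'
from h import *; import pickle
c=pickle.load(open('pics/w2.pkl','rb'))
W=lambda u,v:(u*.64-.2,v*.64-.2)
A=lambda P,z:np.array([at(c,*W(*q),z) for q in P]).round(4)
print("box",A([(334,178),(406,178),(408,247),(335,246)],.096)[:,:2].tolist())
print("large",A([(373,107),(334,107),(413,107)],.102)[:,:2].tolist())
print("logger",A([(458,93),(502,96),(498,226),(456,225)],.026)[:,:2].tolist())
print("case corners",A([(331,264),(533,264),(325,2),(561,2)],.036)[:,:2].tolist())
print("tray corners",A([(297,378)],.016)[:,:2].tolist(), "caps",A([(404,411),(476,411)],.016)[:,:2].tolist())
t=__import__('h').imaging.camera("top")
T=lambda u,v:(u/2.66+110-.3,v/2.66+110-.3)
print("heights: box",tri([(c,*W(371,212)),(t,*T(208,242))]).round(4),"large",tri([(c,*W(373,107)),(t,*T(147,241))]).round(4),"logger",tri([(c,*W(479,160)),(t,*T(186,184))]).round(4))
E
python3 m2.py
```

```text
box [[0.4567, 0.2677], [0.5052, 0.2674], [0.5065, 0.2205], [0.4553, 0.2214]]
large [[0.4844, 0.3114], [0.4596, 0.3116], [0.5098, 0.3113]]
logger [[0.547, 0.3333], [0.5825, 0.3313], [0.5846, 0.227], [0.5482, 0.2278]]
case corners [[0.4407, 0.196], [0.6146, 0.1957], [0.4449, 0.3965], [0.6223, 0.3975]]
tray corners [[0.3967, 0.0769]] caps [[0.5027, 0.0398], [0.5759, 0.0394]]
heights: box [0.4809 0.2413 0.0725] large [0.4835 0.3127 0.0792] logger [ 0.5709  0.2828 -0.0061]
```

{"method": "arm_command", "body": {
  "plan": [
    {"tx": 0.167,"ty": -0.09,"tz": 0,"rx": 0,"ry": 0,"rz": 0,"fingers": -1},
    {"tx": 0.167,"ty": -0.092,"tz": 0,"rx": 0,"ry": 0,"rz": 0,"fingers": -1},
    {"tx": 0,"ty": 0,"tz": 0.2,"rx": 0,"ry": 0,"rz": 0,"fingers": -1},
    {"tx": 0,"ty": 0,"tz": 0.2,"rx": 0,"ry": 0,"rz": 0,"fingers": -1},
    {"tx": 0,"ty": 0,"tz": 0.2,"rx": 0,"ry": 0,"rz": 0,"fingers": -1},
    {"tx": 0,"ty": 0,"tz": 0.2,"rx": 0,"ry": 0,"rz": 0,"fingers": -1},
    {"tx": 0,"ty": 0,"tz": 0.2,"rx": 0,"ry": 0,"rz": 0,"fingers": -1},
    {"tx": 0,"ty": 0,"tz": 0.15,"rx": 0,"ry": 0,"rz": 0,"fingers": -1},
    {"tx": 0,"ty": 0,"tz": 0.1,"rx": 0,"ry": 0,"rz": 0,"fingers": -1},
    {"tx": 0,"ty": 0,"tz": 0.06,"rx": 0,"ry": 0,"rz": 0,"fingers": -1}
  ]
}}

```text
t: 5.17
ee_pos: [0.4803, 0.2373, 0.0624]
eef_rot: [0.707, 0.707, -0.001, -0.001]
ft_force: [-0.5, -0.0, 0.2]
opening: 0.0877
grip_force: 0.0
```

{"method": "arm_command", "body": {
  "plan": [
    {"tx": 0,"ty": 0,"tz": 0,"rx": 0,"ry": 0,"rz": 0,"fingers": 1},
    {"tx": 0,"ty": 0,"tz": 0,"rx": 0,"ry": 0,"rz": 0,"fingers": 1},
    {"tx": 0,"ty": 0,"tz": 0,"rx": 0,"ry": 0,"rz": 0,"fingers": 1},
    {"tx": 0,"ty": 0,"tz": 0,"rx": 0,"ry": 0,"rz": 0,"fingers": 1},
    {"tx": 0,"ty": 0,"tz": 0,"rx": 0,"ry": 0,"rz": 0,"fingers": 1},
    {"tx": 0,"ty": 0,"tz": 0,"rx": 0,"ry": 0,"rz": 0,"fingers": 1}
  ]
}}

```text
t: 5.67
ee_pos: [0.4819, 0.2372, 0.0647]
eef_rot: [0.707, 0.707, 0.001, 0.0]
ft_force: [-1.4, 0.3, 0.8]
opening: 0.0498
grip_force: 0.7
```

{"method": "arm_command", "body": {
  "plan": [
    {"tx": 0,"ty": 0,"tz": 0,"rx": 0,"ry": 0,"rz": 0,"fingers": 1},
    {"tx": 0,"ty": 0,"tz": -0.08,"rx": 0,"ry": 0,"rz": 0,"fingers": 1},
    {"tx": 0,"ty": 0,"tz": -0.15,"rx": 0,"ry": 0,"rz": 0,"fingers": 1},
    {"tx": 0,"ty": 0,"tz": -0.2,"rx": 0,"ry": 0,"rz": 0,"fingers": 1},
    {"tx": 0,"ty": 0,"tz": -0.2,"rx": 0,"ry": 0,"rz": 0,"fingers": 1},
    {"tx": 0,"ty": 0,"tz": -0.2,"rx": 0,"ry": 0,"rz": 0,"fingers": 1},
    {"tx": 0,"ty": 0,"tz": -0.2,"rx": 0,"ry": 0,"rz": 0,"fingers": 1},
    {"tx": -0.1,"ty": 0.05,"tz": -0.1,"rx": 0,"ry": 0,"rz": 0,"fingers": 1},
    {"tx": -0.19,"ty": 0.1,"tz": 0,"rx": 0,"ry": 0,"rz": 0,"fingers": 1},
    {"tx": -0.25,"ty": 0.12,"tz": 0,"rx": 0,"ry": 0,"rz": 0,"fingers": 1}
  ]
}}

```text
t: 6.5
ee_pos: [0.5144, 0.1723, 0.201]
eef_rot: [0.706, 0.708, 0.001, 0.001]
ft_force: [0.7, -0.2, -1.4]
opening: 0.0494
grip_force: 29.9
```

{"method": "arm_command", "body": {
  "plan": [
    {"tx": -0.25,"ty": 0.12,"tz": 0,"rx": 0,"ry": 0,"rz": 0,"fingers": 1},
    {"tx": -0.25,"ty": 0.12,"tz": 0,"rx": 0,"ry": 0,"rz": 0,"fingers": 1},
    {"tx": -0.25,"ty": 0.12,"tz": 0,"rx": 0,"ry": 0,"rz": 0,"fingers": 1},
    {"tx": -0.25,"ty": 0.12,"tz": 0,"rx": 0,"ry": 0,"rz": 0,"fingers": 1},
    {"tx": -0.25,"ty": 0.12,"tz": 0,"rx": 0,"ry": 0,"rz": 0,"fingers": 1},
    {"tx": -0.2,"ty": 0.1,"tz": 0,"rx": 0,"ry": 0,"rz": 0,"fingers": 1},
    {"tx": -0.2,"ty": 0.07,"tz": 0,"rx": 0,"ry": 0,"rz": 0,"fingers": 1},
    {"tx": -0.1,"ty": 0.03,"tz": 0,"rx": 0,"ry": 0,"rz": 0,"fingers": 1},
    {"tx": 0,"ty": 0,"tz": 0,"rx": 0,"ry": 0,"rz": -0.01,"fingers": 1},
    {"tx": 0,"ty": 0,"tz": 0,"rx": 0,"ry": 0,"rz": -0.018,"fingers": 1}
  ]
}}

```text
t: 7.33
ee_pos: [0.6095, -0.0391, 0.1989]
eef_rot: [0.642, 0.767, -0.0, -0.001]
ft_force: [-0.3, -0.5, -0.7]
opening: 0.0495
grip_force: 29.9
```

{"method": "arm_command", "body": {
  "plan": [
    {"tx": 0,"ty": 0,"tz": 0,"rx": 0,"ry": 0,"rz": -0.018,"fingers": 1},
    {"tx": 0,"ty": 0,"tz": 0,"rx": 0,"ry": 0,"rz": -0.018,"fingers": 1},
    {"tx": 0,"ty": 0,"tz": 0,"rx": 0,"ry": 0,"rz": -0.018,"fingers": 1},
    {"tx": 0,"ty": 0,"tz": 0,"rx": 0,"ry": 0,"rz": -0.018,"fingers": 1},
    {"tx": 0,"ty": 0,"tz": 0,"rx": 0,"ry": 0,"rz": -0.018,"fingers": 1},
    {"tx": 0,"ty": 0,"tz": 0,"rx": 0,"ry": 0,"rz": -0.018,"fingers": 1},
    {"tx": 0,"ty": 0,"tz": 0,"rx": 0,"ry": 0,"rz": -0.018,"fingers": 1},
    {"tx": 0,"ty": 0,"tz": 0,"rx": 0,"ry": 0,"rz": -0.018,"fingers": 1},
    {"tx": 0,"ty": 0,"tz": 0,"rx": 0,"ry": 0,"rz": -0.018,"fingers": 1},
    {"tx": 0,"ty": 0,"tz": 0,"rx": 0,"ry": 0,"rz": -0.018,"fingers": 1}
  ]
}}

```text
t: 8.17
ee_pos: [0.6093, -0.0376, 0.1992]
eef_rot: [0.129, 0.992, 0.0, -0.001]
ft_force: [0.2, 0.2, -2.1]
opening: 0.05
grip_force: 29.9
```

{"method": "arm_command", "body": {
  "plan": [
    {"tx": 0,"ty": 0,"tz": 0,"rx": 0,"ry": 0,"rz": -0.018,"fingers": 1},
    {"tx": 0,"ty": 0,"tz": 0,"rx": 0,"ry": 0,"rz": -0.018,"fingers": 1},
    {"tx": 0,"ty": 0,"tz": 0,"rx": 0,"ry": 0,"rz": -0.006,"fingers": 1},
    {"tx": 0,"ty": 0,"tz": 0,"rx": 0,"ry": 0,"rz": 0,"fingers": 1},
    {"tx": 0,"ty": 0,"tz": 0,"rx": 0,"ry": 0,"rz": 0,"fingers": 1}
  ]
}}

```text
t: 8.58
ee_pos: [0.6095, -0.0376, 0.1993]
eef_rot: [0.001, 1.0, 0.0, -0.0]
ft_force: [0.4, 0.3, -1.2]
opening: 0.0497
grip_force: 29.9
```

```bash
python3 w.py w3 side_tray reader folding_box; python3 - <<'E'
import cv2
from h import *
c=save("side",'s3.png'); cv2.imwrite('pics/s3b.png',cv2.resize(c["color"][110:340,90:400,::-1],None,fx=2.5,fy=2.5,interpolation=2))
s=readout.state(); print(s["grip_force"],s["opening"])
E
```

```text
8.6333 [ 0.6096 -0.0377  0.1993] y [0.001 1.    0.   ] z [-0.001  0.    -1.   ] j [-0.26  0.28  1.53  0.    1.33 -1.83] eye [ 0.5378 -0.0369  0.3624]
side_tray [([206, 3, 357, 218], 0.91)]
reader [([0, 26, 117, 143], 0.82)]
folding_box [([213, 162, 309, 274], 0.64), ([7, 174, 81, 216], 0.3)]
29.934315383434296 0.050149391489537655
```

View pics/s3b.png

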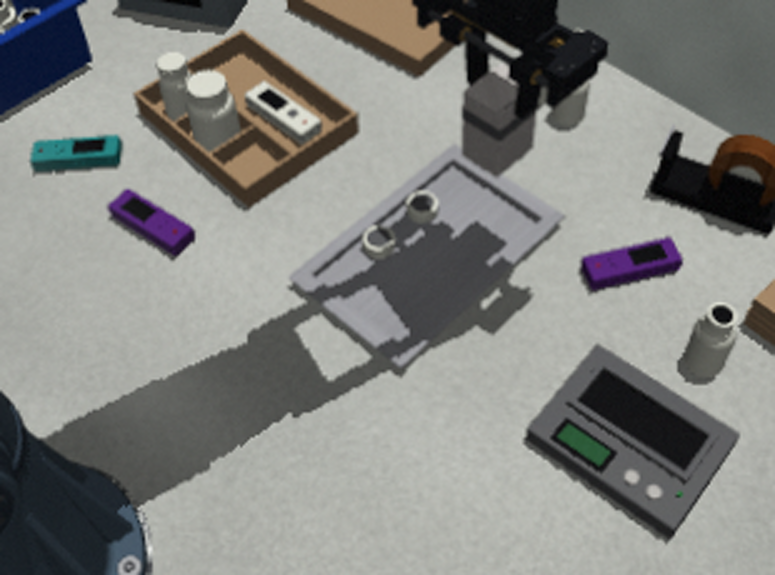

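{"method": "arm_command", "body": {
  "plan": [
    {"tx": 0,"ty": 0,"tz": 0.1,"rx": 0,"ry": 0,"rz": 0,"fingers": 1},
    {"tx": 0,"ty": 0,"tz": 0.2,"rx": 0,"ry": 0,"rz": 0,"fingers": 1},
    {"tx": 0,"ty": 0,"tz": 0.2,"rx": 0,"ry": 0,"rz": 0,"fingers": 1},
    {"tx": 0,"ty": 0,"tz": 0.2,"rx": 0,"ry": 0,"rz": 0,"fingers": 1},
    {"tx": 0,"ty": 0,"tz": 0.2,"rx": 0,"ry": 0,"rz": 0,"fingers": 1},
    {"tx": 0,"ty": 0,"tz": 0.1,"rx": 0,"ry": 0,"rz": 0,"fingers": 1},
    {"tx": 0,"ty": 0,"tz": 0.06,"rx": 0,"ry": 0,"rz": 0,"fingers": 1},
    {"tx": 0,"ty": 0,"tz": 0.03,"rx": 0,"ry": 0,"rz": 0,"fingers": 1},
    {"tx": 0,"ty": 0,"tz": 0.022,"rx": 0,"ry": 0,"rz": 0,"fingers": 1},
    {"tx": 0,"ty": 0,"tz": 0,"rx": 0,"ry": 0,"rz": 0,"fingers": 1}
  ]
}}

```text
t: 9.67
ee_pos: [0.6106, -0.0379, 0.0667]
eef_rot: [-0.0, 1.0, -0.0, 0.001]
ft_force: [-0.1, -0.7, -1.1]
opening: 0.0502
grip_force: 29.9
```

{"method": "arm_command", "body": {
  "plan": [
    {"tx": 0,"ty": 0,"tz": 0.005,"rx": 0,"ry": 0,"rz": 0,"fingers": 1},
    {"tx": 0,"ty": 0,"tz": 0,"rx": 0,"ry": 0,"rz": 0,"fingers": -1},
    {"tx": 0,"ty": 0,"tz": 0,"rx": 0,"ry": 0,"rz": 0,"fingers": -1},
    {"tx": 0,"ty": 0,"tz": 0,"rx": 0,"ry": 0,"rz": 0,"fingers": -1},
    {"tx": 0,"ty": 0,"tz": 0,"rx": 0,"ry": 0,"rz": 0,"fingers": -1},
    {"tx": 0,"ty": 0,"tz": 0,"rx": 0,"ry": 0,"rz": 0,"fingers": -1},
    {"tx": 0,"ty": 0,"tz": 0,"rx": 0,"ry": 0,"rz": 0,"fingers": -1}
  ]
}}

```text
t: 10.25
ee_pos: [0.61, -0.0378, 0.0656]
eef_rot: [-0.0, 1.0, -0.0, 0.0]
ft_force: [-0.6, 0.8, 1.1]
opening: 0.0867
grip_force: 0.0
```

{"method": "arm_command", "body": {
  "plan": [
    {"tx": 0,"ty": 0,"tz": -0.1,"rx": 0,"ry": 0,"rz": 0,"fingers": -1},
    {"tx": 0,"ty": 0,"tz": -0.2,"rx": 0,"ry": 0,"rz": 0,"fingers": -1},
    {"tx": 0,"ty": 0,"tz": -0.2,"rx": 0,"ry": 0,"rz": 0,"fingers": -1},
    {"tx": 0,"ty": 0,"tz": -0.2,"rx": 0,"ry": 0,"rz": 0,"fingers": -1},
    {"tx": 0,"ty": 0,"tz": -0.2,"rx": 0,"ry": 0,"rz": 0.01,"fingers": -1},
    {"tx": 0,"ty": 0,"tz": -0.2,"rx": 0,"ry": 0,"rz": 0.018,"fingers": -1},
    {"tx": 0,"ty": 0,"tz": -0.02,"rx": 0,"ry": 0,"rz": 0.018,"fingers": -1},
    {"tx": 0,"ty": 0,"tz": 0,"rx": 0,"ry": 0,"rz": 0.018,"fingers": -1},
    {"tx": 0,"ty": 0,"tz": 0,"rx": 0,"ry": 0,"rz": 0.018,"fingers": -1},
    {"tx": 0,"ty": 0,"tz": 0,"rx": 0,"ry": 0,"rz": 0.018,"fingers": -1}
  ]
}}

```text
t: 11.08
ee_pos: [0.6101, -0.0378, 0.2013]
eef_rot: [0.312, 0.95, 0.0, 0.001]
ft_force: [0.4, -0.0, -0.5]
opening: 0.0882
grip_force: 0.0
```

{"method": "arm_command", "body": {
  "plan": [
    {"tx": 0,"ty": 0,"tz": 0,"rx": 0,"ry": 0,"rz": 0.018,"fingers": -1},
    {"tx": 0,"ty": 0,"tz": 0,"rx": 0,"ry": 0,"rz": 0.018,"fingers": -1},
    {"tx": 0,"ty": 0,"tz": 0,"rx": 0,"ry": 0,"rz": 0.018,"fingers": -1},
    {"tx": 0,"ty": 0,"tz": 0,"rx": 0,"ry": 0,"rz": 0.018,"fingers": -1},
    {"tx": 0,"ty": 0,"tz": 0,"rx": 0,"ry": 0,"rz": 0.018,"fingers": -1},
    {"tx": 0,"ty": 0,"tz": 0,"rx": 0,"ry": 0,"rz": 0.018,"fingers": -1},
    {"tx": 0,"ty": 0,"tz": 0,"rx": 0,"ry": 0,"rz": 0.018,"fingers": -1},
    {"tx": 0,"ty": 0,"tz": 0,"rx": 0,"ry": 0,"rz": 0.018,"fingers": -1},
    {"tx": 0,"ty": 0,"tz": 0,"rx": 0,"ry": 0,"rz": 0.006,"fingers": -1},
    {"tx": 0.1,"ty": -0.04,"tz": 0,"rx": 0,"ry": 0,"rz": 0,"fingers": -1}
  ]
}}

```text
t: 11.92
ee_pos: [0.6057, -0.0271, 0.2009]
eef_rot: [0.708, 0.706, 0.0, 0.001]
ft_force: [-0.4, -0.1, -0.0]
opening: 0.088
grip_force: 0.0
```

{"method": "arm_command", "body": {
  "plan": [
    {"tx": 0.2,"ty": -0.08,"tz": 0,"rx": 0,"ry": 0,"rz": 0,"fingers": -1},
    {"tx": 0.3,"ty": -0.11,"tz": 0,"rx": 0,"ry": 0,"rz": 0,"fingers": -1},
    {"tx": 0.3,"ty": -0.11,"tz": 0,"rx": 0,"ry": 0,"rz": 0,"fingers": -1},
    {"tx": 0.3,"ty": -0.11,"tz": 0,"rx": 0,"ry": 0,"rz": 0,"fingers": -1},
    {"tx": 0.3,"ty": -0.11,"tz": 0,"rx": 0,"ry": 0,"rz": 0,"fingers": -1},
    {"tx": 0.3,"ty": -0.11,"tz": 0,"rx": 0,"ry": 0,"rz": 0,"fingers": -1},
    {"tx": 0.3,"ty": -0.11,"tz": 0,"rx": 0,"ry": 0,"rz": 0,"fingers": -1},
    {"tx": 0.3,"ty": -0.11,"tz": 0,"rx": 0,"ry": 0,"rz": 0,"fingers": -1},
    {"tx": 0.3,"ty": -0.11,"tz": 0,"rx": 0,"ry": 0,"rz": 0,"fingers": -1},
    {"tx": 0.194,"ty": -0.062,"tz": 0,"rx": 0,"ry": 0,"rz": 0,"fingers": -1}
  ]
}}

```text
t: 12.75
ee_pos: [0.4798, 0.3131, 0.2007]
eef_rot: [0.706, 0.709, 0.0, -0.0]
ft_force: [0.4, -0.2, 0.4]
opening: 0.0879
grip_force: 0.0
```

{"method": "arm_command", "body": {
  "plan": [
    {"tx": 0,"ty": 0,"tz": 0,"rx": 0,"ry": 0,"rz": 0,"fingers": -1},
    {"tx": 0,"ty": 0,"tz": 0.1,"rx": 0,"ry": 0,"rz": 0,"fingers": -1},
    {"tx": 0,"ty": 0,"tz": 0.2,"rx": 0,"ry": 0,"rz": 0,"fingers": -1},
    {"tx": 0,"ty": 0,"tz": 0.2,"rx": 0,"ry": 0,"rz": 0,"fingers": -1},
    {"tx": 0,"ty": 0,"tz": 0.2,"rx": 0,"ry": 0,"rz": 0,"fingers": -1},
    {"tx": 0,"ty": 0,"tz": 0.2,"rx": 0,"ry": 0,"rz": 0,"fingers": -1},
    {"tx": 0,"ty": 0,"tz": 0.15,"rx": 0,"ry": 0,"rz": 0,"fingers": -1},
    {"tx": 0,"ty": 0,"tz": 0.1,"rx": 0,"ry": 0,"rz": 0,"fingers": -1},
    {"tx": 0,"ty": 0,"tz": 0,"rx": 0,"ry": 0,"rz": 0,"fingers": -1},
    {"tx": 0,"ty": 0,"tz": 0,"rx": 0,"ry": 0,"rz": 0,"fingers": -1}
  ]
}}

```text
t: 13.58
ee_pos: [0.4823, 0.3086, 0.0614]
eef_rot: [0.707, 0.707, -0.001, -0.0]
ft_force: [0.6, 0.2, 0.4]
opening: 0.0881
grip_force: 0.0
```

{"method": "arm_command", "body": {
  "plan": [
    {"tx": 0,"ty": 0,"tz": 0,"rx": 0,"ry": 0,"rz": 0,"fingers": 1},
    {"tx": 0,"ty": 0,"tz": 0,"rx": 0,"ry": 0,"rz": 0,"fingers": 1},
    {"tx": 0,"ty": 0,"tz": 0,"rx": 0,"ry": 0,"rz": 0,"fingers": 1},
    {"tx": 0,"ty": 0,"tz": 0,"rx": 0,"ry": 0,"rz": 0,"fingers": 1},
    {"tx": 0,"ty": 0,"tz": 0,"rx": 0,"ry": 0,"rz": 0,"fingers": 1},
    {"tx": 0,"ty": 0,"tz": 0,"rx": 0,"ry": 0,"rz": 0,"fingers": 1},
    {"tx": 0,"ty": 0,"tz": 0,"rx": 0,"ry": 0,"rz": 0,"fingers": 1}
  ]
}}

```text
t: 14.17
ee_pos: [0.4825, 0.3096, 0.0621]
eef_rot: [0.707, 0.707, 0.0, 0.0]
ft_force: [-0.5, 0.3, 2.7]
opening: 0.0467
grip_force: 30.0
```

```bash
python3 - <<'E'
from h import *
c=save("side",'s4.png'); w=save("wrist",'w4.png')
a=cv2.resize(c["color"][110:210,120:250,::-1],(560,430),interpolation=2); b=cv2.resize(w["color"][100:384,180:340,::-1],(240,430),interpolation=2)
cv2.imwrite('pics/s4b.png',np.hstack([a,b]))
s=readout.state(); print(s["grip_force"],s["opening"],s["ft_force"],models.recognise("side","large_bottle")[:2])
E
```

```text
29.995083454996347 0.04702864322812052 [-0.39710264 -0.98107312  2.4852798 ] [{'extent': [166.6, 137.3, 185.6, 170.9], 'confidence': 0.63}, {'extent': [152.8, 149.2, 164.9, 157.5], 'confidence': 0.31}]
```

View pics/s4b.png

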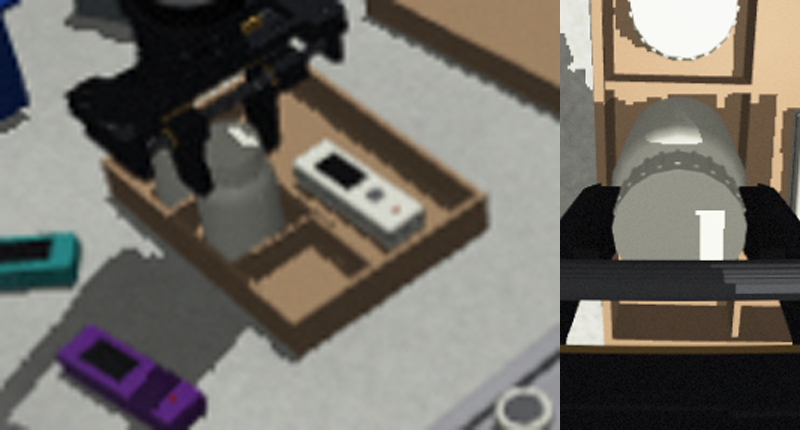

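```bash
python3 - <<'E'
from h import *
c=save("side",'s5.png')
def f(p):
    u=proj(c,p); return ((u-[120,110])*4.3).round(0)
for z in [.004,.043,.062,.107]: print(z,f([.4825,.3095,z]),f([.4825-.026,.3095,z]),f([.4825+.026,.3095,z]))
print(readout.state()["ee_pos"],models.recognise("wrist","large_bottle")[:1])
E
```

```text
0.004 [246. 236.] [218. 254.] [273. 218.]
0.043 [238. 198.] [210. 217.] [266. 180.]
0.062 [234. 179.] [205. 198.] [262. 161.]
0.107 [224. 133.] [194. 151.] [253. 114.]
[0.4825128  0.30963354 0.06216063] [{'extent': [211.2, 164.7, 305.7, 274.9], 'confidence': 0.65}]
```

The side and wrist pictures show the tips gripping the cap at z≈0.077, so the real fingertips are about 33 mm above where the reported TCP puts them. The bottle is still standing. I'll open, go 30 mm lower and grip the body, which also checks the offset.

{"method": "arm_command", "body": {
  "plan": [
    {"tx": 0,"ty": 0,"tz": 0,"rx": 0,"ry": 0,"rz": 0,"fingers": -1},
    {"tx": 0,"ty": 0,"tz": 0,"rx": 0,"ry": 0,"rz": 0,"fingers": -1},
    {"tx": 0,"ty": 0,"tz": 0,"rx": 0,"ry": 0,"rz": 0,"fingers": -1},
    {"tx": 0,"ty": 0,"tz": 0,"rx": 0,"ry": 0,"rz": 0,"fingers": -1},
    {"tx": 0,"ty": 0,"tz": 0,"rx": 0,"ry": 0,"rz": 0,"fingers": -1},
    {"tx": 0,"ty": 0,"tz": 0.06,"rx": 0,"ry": 0,"rz": 0,"fingers": -1},
    {"tx": 0,"ty": 0,"tz": 0.09,"rx": 0,"ry": 0,"rz": 0,"fingers": -1},
    {"tx": 0,"ty": 0,"tz": 0.06,"rx": 0,"ry": 0,"rz": 0,"fingers": -1},
    {"tx": 0,"ty": 0,"tz": 0.04,"rx": 0,"ry": 0,"rz": 0,"fingers": -1},
    {"tx": 0,"ty": 0,"tz": 0,"rx": 0,"ry": 0,"rz": 0,"fingers": -1}
  ]
}}

```text
t: 15.25
ee_pos: [0.481, 0.309, 0.0298]
eef_rot: [0.707, 0.707, -0.002, -0.001]
ft_force: [-0.1, -0.6, -0.3]
opening: 0.0882
grip_force: 0.0
```

{"method": "arm_command", "body": {
  "plan": [
    {"tx": 0,"ty": 0,"tz": 0,"rx": 0,"ry": 0,"rz": 0,"fingers": 1},
    {"tx": 0,"ty": 0,"tz": 0,"rx": 0,"ry": 0,"rz": 0,"fingers": 1},
    {"tx": 0,"ty": 0,"tz": 0,"rx": 0,"ry": 0,"rz": 0,"fingers": 1},
    {"tx": 0,"ty": 0,"tz": 0,"rx": 0,"ry": 0,"rz": 0,"fingers": 1},
    {"tx": 0,"ty": 0,"tz": 0,"rx": 0,"ry": 0,"rz": 0,"fingers": 1},
    {"tx": 0,"ty": 0,"tz": 0,"rx": 0,"ry": 0,"rz": 0,"fingers": 1},
    {"tx": 0,"ty": 0,"tz": 0,"rx": 0,"ry": 0,"rz": 0,"fingers": 1}
  ]
}}

```text
t: 15.83
ee_pos: [0.4827, 0.3096, 0.0323]
eef_rot: [0.707, 0.707, 0.0, 0.0]
ft_force: [-0.2, 0.2, 3.0]
opening: 0.059
grip_force: 30.0
```

```bash
python3 - <<'E'
from h import *
c=save("side",'s6.png'); w=save("wrist",'w6.png')
a=cv2.resize(c["color"][80:250,120:330,::-1],(530,430),interpolation=2); b=cv2.resize(w["color"][100:384,180:340,::-1],(240,430),interpolation=2)
cv2.imwrite('pics/s6b.png',np.hstack([a,b])); s=readout.state(); print(s["ee_pos"],s["opening"])
E
```

```text
[0.48274074 0.30964079 0.03229791] 0.0590116145406483
```

View pics/s6b.png

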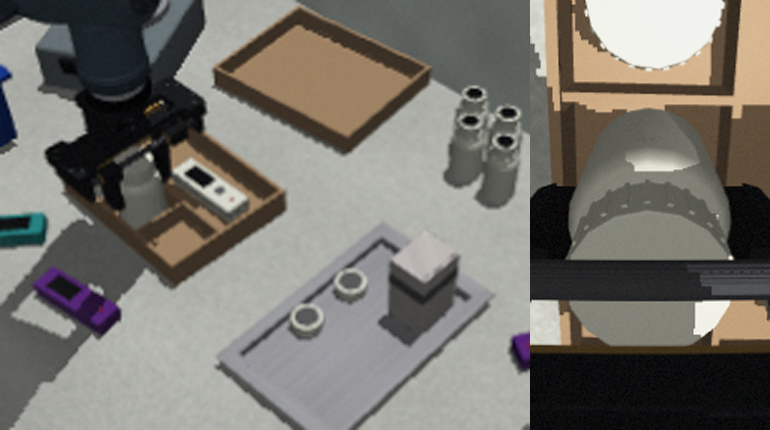

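{"method": "arm_command", "body": {
  "plan": [
    {"tx": 0,"ty": 0,"tz": -0.08,"rx": 0,"ry": 0,"rz": 0,"fingers": 1},
    {"tx": 0,"ty": 0,"tz": -0.15,"rx": 0,"ry": 0,"rz": 0,"fingers": 1},
    {"tx": 0,"ty": 0,"tz": -0.2,"rx": 0,"ry": 0,"rz": 0,"fingers": 1},
    {"tx": 0,"ty": 0,"tz": -0.2,"rx": 0,"ry": 0,"rz": 0,"fingers": 1},
    {"tx": 0,"ty": 0,"tz": -0.2,"rx": 0,"ry": 0,"rz": 0,"fingers": 1},
    {"tx": 0,"ty": 0,"tz": -0.2,"rx": 0,"ry": 0,"rz": 0,"fingers": 1},
    {"tx": -0.1,"ty": 0.015,"tz": -0.1,"rx": 0,"ry": 0,"rz": 0,"fingers": 1},
    {"tx": -0.18,"ty": 0.03,"tz": 0,"rx": 0,"ry": 0,"rz": 0,"fingers": 1},
    {"tx": -0.25,"ty": 0.04,"tz": 0,"rx": 0,"ry": 0,"rz": 0,"fingers": 1},
    {"tx": -0.27,"ty": 0.04,"tz": 0,"rx": 0,"ry": 0,"rz": 0,"fingers": 1}
  ]
}}

```text
t: 16.77
ee_pos: [0.497, 0.2124, 0.1674]
eef_rot: [0.706, 0.708, -0.0, 0.0]
ft_force: [0.7, -0.2, -2.8]
opening: 0.0588
grip_force: 30.0
```

{"method": "arm_command", "body": {
  "plan": [
    {"tx": -0.27,"ty": 0.04,"tz": 0,"rx": 0,"ry": 0,"rz": 0,"fingers": 1},
    {"tx": -0.27,"ty": 0.04,"tz": 0,"rx": 0,"ry": 0,"rz": 0,"fingers": 1},
    {"tx": -0.27,"ty": 0.04,"tz": 0,"rx": 0,"ry": 0,"rz": 0,"fingers": 1},
    {"tx": -0.27,"ty": 0.04,"tz": 0,"rx": 0,"ry": 0,"rz": 0,"fingers": 1},
    {"tx": -0.27,"ty": 0.04,"tz": 0,"rx": 0,"ry": 0,"rz": 0,"fingers": 1},
    {"tx": -0.27,"ty": 0.04,"tz": 0,"rx": 0,"ry": 0,"rz": 0,"fingers": 1},
    {"tx": -0.23,"ty": 0.03,"tz": 0,"rx": 0,"ry": 0,"rz": 0,"fingers": 1},
    {"tx": -0.156,"ty": 0.03,"tz": 0,"rx": 0,"ry": 0,"rz": 0,"fingers": 1},
    {"tx": -0.09,"ty": 0.012,"tz": 0,"rx": 0,"ry": 0,"rz": 0,"fingers": 1},
    {"tx": 0,"ty": 0,"tz": 0,"rx": 0,"ry": 0,"rz": -0.01,"fingers": 1}
  ]
}}

```text
t: 17.6
ee_pos: [0.5346, -0.0407, 0.1671]
eef_rot: [0.686, 0.728, -0.0, -0.0]
ft_force: [-0.7, -0.1, -0.8]
opening: 0.0596
grip_force: 30.0
```

{"method": "arm_command", "body": {
  "plan": [
    {"tx": 0,"ty": 0,"tz": 0,"rx": 0,"ry": 0,"rz": -0.018,"fingers": 1},
    {"tx": 0,"ty": 0,"tz": 0,"rx": 0,"ry": 0,"rz": -0.018,"fingers": 1},
    {"tx": 0,"ty": 0,"tz": 0,"rx": 0,"ry": 0,"rz": -0.018,"fingers": 1},
    {"tx": 0,"ty": 0,"tz": 0,"rx": 0,"ry": 0,"rz": -0.018,"fingers": 1},
    {"tx": 0,"ty": 0,"tz": 0,"rx": 0,"ry": 0,"rz": -0.018,"fingers": 1},
    {"tx": 0,"ty": 0,"tz": 0,"rx": 0,"ry": 0,"rz": -0.018,"fingers": 1},
    {"tx": 0,"ty": 0,"tz": 0,"rx": 0,"ry": 0,"rz": -0.018,"fingers": 1},
    {"tx": 0,"ty": 0,"tz": 0,"rx": 0,"ry": 0,"rz": -0.018,"fingers": 1},
    {"tx": 0,"ty": 0,"tz": 0,"rx": 0,"ry": 0,"rz": -0.018,"fingers": 1},
    {"tx": 0,"ty": 0,"tz": 0,"rx": 0,"ry": 0,"rz": -0.018,"fingers": 1}
  ]
}}

```text
t: 18.43
ee_pos: [0.5341, -0.0377, 0.167]
eef_rot: [0.184, 0.983, 0.0, -0.001]
ft_force: [0.6, 0.6, -1.2]
opening: 0.059
grip_force: 30.0
```

{"method": "arm_command", "body": {
  "plan": [
    {"tx": 0,"ty": 0,"tz": 0.05,"rx": 0,"ry": 0,"rz": -0.018,"fingers": 1},
    {"tx": 0,"ty": 0,"tz": 0.15,"rx": 0,"ry": 0,"rz": -0.018,"fingers": 1},
    {"tx": 0,"ty": 0,"tz": 0.2,"rx": 0,"ry": 0,"rz": -0.018,"fingers": 1},
    {"tx": 0,"ty": 0,"tz": 0.2,"rx": 0,"ry": 0,"rz": -0.006,"fingers": 1},
    {"tx": 0,"ty": 0,"tz": 0.2,"rx": 0,"ry": 0,"rz": 0,"fingers": 1},
    {"tx": 0,"ty": 0,"tz": 0.15,"rx": 0,"ry": 0,"rz": 0,"fingers": 1},
    {"tx": 0,"ty": 0,"tz": 0.1,"rx": 0,"ry": 0,"rz": 0,"fingers": 1},
    {"tx": 0,"ty": 0,"tz": 0.04,"rx": 0,"ry": 0,"rz": 0,"fingers": 1},
    {"tx": 0,"ty": 0,"tz": 0.02,"rx": 0,"ry": 0,"rz": 0,"fingers": 1},
    {"tx": 0,"ty": 0,"tz": 0.01,"rx": 0,"ry": 0,"rz": 0,"fingers": 1}
  ]
}}

```text
t: 19.27
ee_pos: [0.5353, -0.0381, 0.0335]
eef_rot: [-0.0, 1.0, -0.0, 0.0]
ft_force: [-0.2, 0.7, -1.0]
opening: 0.0589
grip_force: 30.0
```

{"method": "arm_command", "body": {
  "plan": [
    {"tx": 0,"ty": 0,"tz": 0.004,"rx": 0,"ry": 0,"rz": 0,"fingers": 1},
    {"tx": 0,"ty": 0,"tz": 0,"rx": 0,"ry": 0,"rz": 0,"fingers": -1},
    {"tx": 0,"ty": 0,"tz": 0,"rx": 0,"ry": 0,"rz": 0,"fingers": -1},
    {"tx": 0,"ty": 0,"tz": 0,"rx": 0,"ry": 0,"rz": 0,"fingers": -1},
    {"tx": 0,"ty": 0,"tz": 0,"rx": 0,"ry": 0,"rz": 0,"fingers": -1},
    {"tx": 0,"ty": 0,"tz": 0,"rx": 0,"ry": 0,"rz": 0,"fingers": -1}
  ]
}}

```text
t: 19.77
ee_pos: [0.5352, -0.0381, 0.033]
eef_rot: [-0.0, 1.0, -0.0, 0.0]
ft_force: [-0.2, 0.2, -0.3]
opening: 0.0879
grip_force: 0.0
```

{"method": "arm_command", "body": {
  "plan": [
    {"tx": 0,"ty": 0,"tz": -0.1,"rx": 0,"ry": 0,"rz": 0,"fingers": -1},
    {"tx": 0,"ty": 0,"tz": -0.2,"rx": 0,"ry": 0,"rz": 0,"fingers": -1},
    {"tx": 0,"ty": 0,"tz": -0.2,"rx": 0,"ry": 0,"rz": 0,"fingers": -1},
    {"tx": 0,"ty": 0,"tz": -0.2,"rx": 0,"ry": 0,"rz": 0,"fingers": -1},
    {"tx": 0,"ty": 0,"tz": -0.2,"rx": 0,"ry": 0,"rz": 0.01,"fingers": -1},
    {"tx": 0,"ty": 0,"tz": -0.2,"rx": 0,"ry": 0,"rz": 0.018,"fingers": -1},
    {"tx": 0,"ty": 0,"tz": -0.024,"rx": 0,"ry": 0,"rz": 0.018,"fingers": -1},
    {"tx": 0,"ty": 0,"tz": 0,"rx": 0,"ry": 0,"rz": 0.018,"fingers": -1},
    {"tx": 0,"ty": 0,"tz": 0,"rx": 0,"ry": 0,"rz": 0.018,"fingers": -1},
    {"tx": 0,"ty": 0,"tz": 0,"rx": 0,"ry": 0,"rz": 0.018,"fingers": -1}
  ]
}}

```text
t: 20.6
ee_pos: [0.5351, -0.038, 0.1688]
eef_rot: [0.312, 0.95, 0.0, 0.001]
ft_force: [0.0, 0.0, 0.2]
opening: 0.0881
grip_force: 0.0
```

{"method": "arm_command", "body": {
  "plan": [
    {"tx": 0,"ty": 0,"tz": 0,"rx": 0,"ry": 0,"rz": 0.018,"fingers": -1},
    {"tx": 0,"ty": 0,"tz": 0,"rx": 0,"ry": 0,"rz": 0.018,"fingers": -1},
    {"tx": 0,"ty": 0,"tz": 0,"rx": 0,"ry": 0,"rz": 0.018,"fingers": -1},
    {"tx": 0,"ty": 0,"tz": 0,"rx": 0,"ry": 0,"rz": 0.018,"fingers": -1},
    {"tx": 0,"ty": 0,"tz": 0,"rx": 0,"ry": 0,"rz": 0.018,"fingers": -1},
    {"tx": 0,"ty": 0,"tz": 0,"rx": 0,"ry": 0,"rz": 0.018,"fingers": -1},
    {"tx": 0,"ty": 0,"tz": 0,"rx": 0,"ry": 0,"rz": 0.018,"fingers": -1},
    {"tx": 0,"ty": 0,"tz": 0,"rx": 0,"ry": 0,"rz": 0.018,"fingers": -1},
    {"tx": 0,"ty": 0,"tz": 0,"rx": 0,"ry": 0,"rz": 0.006,"fingers": -1},
    {"tx": 0.133,"ty": -0.0125,"tz": 0,"rx": 0,"ry": 0,"rz": 0,"fingers": -1}
  ]
}}

```text
t: 21.43
ee_pos: [0.5339, -0.0238, 0.1686]
eef_rot: [0.709, 0.706, -0.0, 0.001]
ft_force: [-0.3, -0.0, -0.1]
opening: 0.0881
grip_force: 0.0
```

{"method": "arm_command", "body": {
  "plan": [
    {"tx": 0.25,"ty": -0.03,"tz": 0,"rx": 0,"ry": 0,"rz": 0,"fingers": -1},
    {"tx": 0.3,"ty": -0.04,"tz": 0,"rx": 0,"ry": 0,"rz": 0,"fingers": -1},
    {"tx": 0.3,"ty": -0.04,"tz": 0,"rx": 0,"ry": 0,"rz": 0,"fingers": -1},
    {"tx": 0.3,"ty": -0.04,"tz": 0,"rx": 0,"ry": 0,"rz": 0,"fingers": -1},
    {"tx": 0.3,"ty": -0.04,"tz": 0,"rx": 0,"ry": 0,"rz": 0,"fingers": -1},
    {"tx": 0.3,"ty": -0.04,"tz": 0,"rx": 0,"ry": 0,"rz": 0,"fingers": -1},
    {"tx": 0.3,"ty": -0.04,"tz": 0,"rx": 0,"ry": 0,"rz": 0,"fingers": -1},
    {"tx": 0.3,"ty": -0.04,"tz": 0,"rx": 0,"ry": 0,"rz": 0,"fingers": -1},
    {"tx": 0.3,"ty": -0.04,"tz": 0,"rx": 0,"ry": 0,"rz": 0,"fingers": -1},
    {"tx": 0.3,"ty": -0.04,"tz": 0,"rx": 0,"ry": 0,"rz": 0,"fingers": -1}
  ]
}}

```text
t: 22.27
ee_pos: [0.4861, 0.3338, 0.1687]
eef_rot: [0.707, 0.707, 0.0, 0.0]
ft_force: [0.6, -0.5, -0.6]
opening: 0.0885
grip_force: 0.0
```

{"method": "arm_command", "body": {
  "plan": [
    {"tx": 0.25,"ty": -0.02,"tz": 0,"rx": 0,"ry": 0,"rz": 0,"fingers": -1},
    {"tx": 0.2,"ty": -0.01,"tz": 0,"rx": 0,"ry": 0,"rz": 0,"fingers": -1},
    {"tx": 0,"ty": 0,"tz": 0.1,"rx": 0,"ry": 0,"rz": 0,"fingers": -1},
    {"tx": 0,"ty": 0,"tz": 0.1,"rx": 0,"ry": 0,"rz": 0,"fingers": -1},
    {"tx": 0,"ty": 0,"tz": 0,"rx": 0,"ry": 0,"rz": 0,"fingers": -1}
  ]
}}

```text
t: 22.68
ee_pos: [0.481, 0.3843, 0.1403]
eef_rot: [0.707, 0.707, -0.003, -0.001]
ft_force: [-0.4, -0.9, 0.1]
opening: 0.0881
grip_force: 0.0
```

```bash
python3 w.py w7 small_bottle logger; python3 - <<'E'
from h import *
c=imaging.camera("side")
print([(d["extent"],d["confidence"]) for t in ["large_bottle","folding_box","small_bottle"] for d in models.recognise("side",t)[:1]])
E
```

```text
22.7333 [0.4816 0.3841 0.1413] y [ 1.    -0.001 -0.004] z [-0.004 -0.003 -1.   ] j [ 0.48  0.35  1.56 -0.    1.23  0.48] eye [0.4825 0.458  0.3032]
small_bottle [([242, 158, 286, 217], 0.89)]
logger [([119, 233, 176, 317], 0.96), ([83, 106, 180, 191], 0.79)]
[([259.8, 183.8, 281.5, 226.1], 0.92), ([270.7, 171.2, 302.1, 212.4], 0.79), ([151.5, 130.1, 170.2, 156.2], 0.8)]
```

View pics/w7b.png

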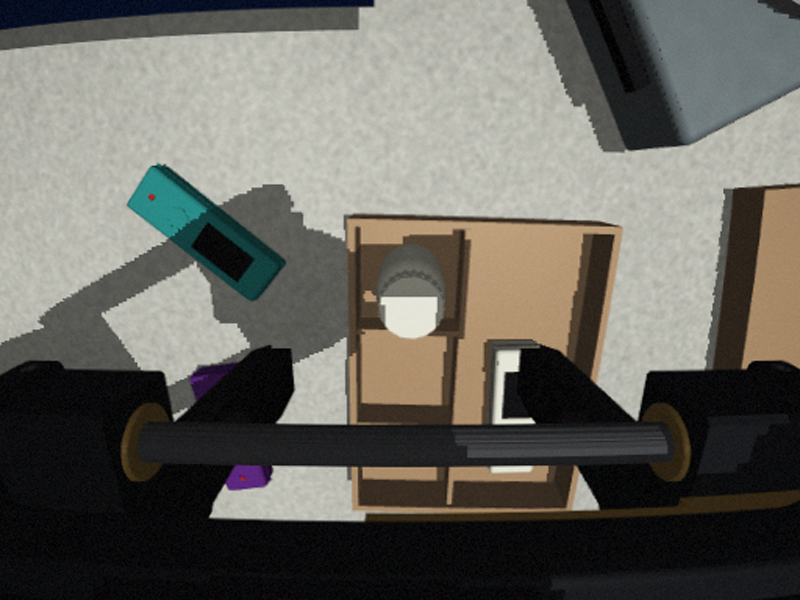

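{"method": "arm_command", "body": {
  "plan": [
    {"tx": 0,"ty": 0,"tz": 0.1,"rx": 0,"ry": 0,"rz": 0,"fingers": -1},
    {"tx": 0,"ty": 0,"tz": 0.2,"rx": 0,"ry": 0,"rz": 0,"fingers": -1},
    {"tx": 0,"ty": 0,"tz": 0.2,"rx": 0,"ry": 0,"rz": 0,"fingers": -1},
    {"tx": 0,"ty": 0,"tz": 0.2,"rx": 0,"ry": 0,"rz": 0,"fingers": -1},
    {"tx": 0,"ty": 0,"tz": 0.15,"rx": 0,"ry": 0,"rz": 0,"fingers": -1},
    {"tx": 0,"ty": 0,"tz": 0.08,"rx": 0,"ry": 0,"rz": 0,"fingers": -1},
    {"tx": 0,"ty": 0,"tz": 0.03,"rx": 0,"ry": 0,"rz": 0,"fingers": -1},
    {"tx": 0,"ty": 0,"tz": 0,"rx": 0,"ry": 0,"rz": 0,"fingers": -1},
    {"tx": 0,"ty": 0,"tz": 0,"rx": 0,"ry": 0,"rz": 0,"fingers": -1},
    {"tx": 0,"ty": 0,"tz": 0,"rx": 0,"ry": 0,"rz": 0,"fingers": 1}
  ]
}}

```text
t: 23.87
ee_pos: [0.484, 0.3865, 0.0297]
eef_rot: [0.707, 0.707, 0.001, 0.0]
ft_force: [-0.1, -0.4, 0.8]
opening: 0.0837
grip_force: 0.0
```

{"method": "arm_command", "body": {
  "plan": [
    {"tx": 0,"ty": 0,"tz": 0,"rx": 0,"ry": 0,"rz": 0,"fingers": 1},
    {"tx": 0,"ty": 0,"tz": 0,"rx": 0,"ry": 0,"rz": 0,"fingers": 1},
    {"tx": 0,"ty": 0,"tz": 0,"rx": 0,"ry": 0,"rz": 0,"fingers": 1},
    {"tx": 0,"ty": 0,"tz": 0,"rx": 0,"ry": 0,"rz": 0,"fingers": 1},
    {"tx": 0,"ty": 0,"tz": 0,"rx": 0,"ry": 0,"rz": 0,"fingers": 1},
    {"tx": 0,"ty": 0,"tz": 0,"rx": 0,"ry": 0,"rz": 0,"fingers": 1},
    {"tx": 0,"ty": 0,"tz": 0,"rx": 0,"ry": 0,"rz": 0,"fingers": 1},
    {"tx": 0,"ty": 0,"tz": 0,"rx": 0,"ry": 0,"rz": 0,"fingers": 1}
  ]
}}

```text
t: 24.53
ee_pos: [0.483, 0.386, 0.0284]
eef_rot: [0.707, 0.707, 0.0, 0.0]
ft_force: [0.4, 0.1, 0.4]
opening: 0.0431
grip_force: 30.0
```

{"method": "arm_command", "body": {
  "plan": [
    {"tx": 0,"ty": 0,"tz": -0.08,"rx": 0,"ry": 0,"rz": 0,"fingers": 1},
    {"tx": 0,"ty": 0,"tz": -0.15,"rx": 0,"ry": 0,"rz": 0,"fingers": 1},
    {"tx": 0,"ty": 0,"tz": -0.2,"rx": 0,"ry": 0,"rz": 0,"fingers": 1},
    {"tx": 0,"ty": 0,"tz": -0.2,"rx": 0,"ry": 0,"rz": 0,"fingers": 1},
    {"tx": 0,"ty": 0,"tz": -0.2,"rx": 0,"ry": 0,"rz": 0,"fingers": 1},
    {"tx": 0,"ty": 0,"tz": -0.2,"rx": 0,"ry": 0,"rz": 0,"fingers": 1},
    {"tx": -0.1,"ty": 0,"tz": -0.1,"rx": 0,"ry": 0,"rz": 0,"fingers": 1},
    {"tx": -0.2,"ty": -0.01,"tz": 0,"rx": 0,"ry": 0,"rz": 0,"fingers": 1},
    {"tx": -0.27,"ty": -0.015,"tz": 0,"rx": 0,"ry": 0,"rz": 0,"fingers": 1},
    {"tx": -0.27,"ty": -0.015,"tz": 0,"rx": 0,"ry": 0,"rz": 0,"fingers": 1}
  ]
}}

```text
t: 25.37
ee_pos: [0.4779, 0.2846, 0.1648]
eef_rot: [0.706, 0.708, 0.001, 0.0]
ft_force: [0.2, -0.0, -0.6]
opening: 0.0429
grip_force: 30.0
```

{"method": "arm_command", "body": {
  "plan": [
    {"tx": -0.27,"ty": -0.015,"tz": 0,"rx": 0,"ry": 0,"rz": 0,"fingers": 1},
    {"tx": -0.27,"ty": -0.015,"tz": 0,"rx": 0,"ry": 0,"rz": 0,"fingers": 1},
    {"tx": -0.27,"ty": -0.015,"tz": 0,"rx": 0,"ry": 0,"rz": 0,"fingers": 1},
    {"tx": -0.27,"ty": -0.015,"tz": 0,"rx": 0,"ry": 0,"rz": 0,"fingers": 1},
    {"tx": -0.27,"ty": -0.015,"tz": 0,"rx": 0,"ry": 0,"rz": 0,"fingers": 1},
    {"tx": -0.27,"ty": -0.015,"tz": 0,"rx": 0,"ry": 0,"rz": 0,"fingers": 1},
    {"tx": -0.27,"ty": -0.015,"tz": 0,"rx": 0,"ry": 0,"rz": 0,"fingers": 1},
    {"tx": -0.27,"ty": -0.015,"tz": 0,"rx": 0,"ry": 0,"rz": 0,"fingers": 1},
    {"tx": -0.24,"ty": -0.015,"tz": 0,"rx": 0,"ry": 0,"rz": 0,"fingers": 1},
    {"tx": -0.18,"ty": -0.01,"tz": 0,"rx": 0,"ry": 0,"rz": 0,"fingers": 1}
  ]
}}

```text
t: 26.2
ee_pos: [0.4605, -0.0266, 0.1646]
eef_rot: [0.707, 0.707, 0.0, 0.0]
ft_force: [0.3, -0.7, -0.4]
opening: 0.0432
grip_force: 30.0
```

{"method": "arm_command", "body": {
  "plan": [
    {"tx": -0.113,"ty": -0.007,"tz": 0,"rx": 0,"ry": 0,"rz": 0,"fingers": 1},
    {"tx": 0,"ty": 0,"tz": 0,"rx": 0,"ry": 0,"rz": -0.01,"fingers": 1},
    {"tx": 0,"ty": 0,"tz": 0,"rx": 0,"ry": 0,"rz": -0.018,"fingers": 1},
    {"tx": 0,"ty": 0,"tz": 0,"rx": 0,"ry": 0,"rz": -0.018,"fingers": 1},
    {"tx": 0,"ty": 0,"tz": 0,"rx": 0,"ry": 0,"rz": -0.018,"fingers": 1},
    {"tx": 0,"ty": 0,"tz": 0,"rx": 0,"ry": 0,"rz": -0.018,"fingers": 1},
    {"tx": 0,"ty": 0,"tz": 0,"rx": 0,"ry": 0,"rz": -0.018,"fingers": 1},
    {"tx": 0,"ty": 0,"tz": 0,"rx": 0,"ry": 0,"rz": -0.018,"fingers": 1},
    {"tx": 0,"ty": 0,"tz": 0,"rx": 0,"ry": 0,"rz": -0.018,"fingers": 1},
    {"tx": 0,"ty": 0,"tz": 0,"rx": 0,"ry": 0,"rz": -0.018,"fingers": 1}
  ]
}}

```text
t: 27.03
ee_pos: [0.4599, -0.038, 0.1644]
eef_rot: [0.294, 0.956, 0.0, 0.0]
ft_force: [-0.2, 0.3, -0.7]
opening: 0.0431
grip_force: 30.0
```

{"method": "arm_command", "body": {
  "plan": [
    {"tx": 0,"ty": 0,"tz": 0,"rx": 0,"ry": 0,"rz": -0.018,"fingers": 1},
    {"tx": 0,"ty": 0,"tz": 0,"rx": 0,"ry": 0,"rz": -0.018,"fingers": 1},
    {"tx": 0,"ty": 0,"tz": 0.05,"rx": 0,"ry": 0,"rz": -0.018,"fingers": 1},
    {"tx": 0,"ty": 0,"tz": 0.15,"rx": 0,"ry": 0,"rz": -0.018,"fingers": 1},
    {"tx": 0,"ty": 0,"tz": 0.2,"rx": 0,"ry": 0,"rz": -0.018,"fingers": 1},
    {"tx": 0,"ty": 0,"tz": 0.2,"rx": 0,"ry": 0,"rz": -0.006,"fingers": 1},
    {"tx": 0,"ty": 0,"tz": 0.2,"rx": 0,"ry": 0,"rz": 0,"fingers": 1},
    {"tx": 0,"ty": 0,"tz": 0.15,"rx": 0,"ry": 0,"rz": 0,"fingers": 1},
    {"tx": 0,"ty": 0,"tz": 0.1,"rx": 0,"ry": 0,"rz": 0,"fingers": 1},
    {"tx": 0,"ty": 0,"tz": 0.04,"rx": 0,"ry": 0,"rz": 0,"fingers": 1}
  ]
}}

```text
t: 27.87
ee_pos: [0.4586, -0.0375, 0.0316]
eef_rot: [-0.0, 1.0, 0.001, -0.001]
ft_force: [-0.5, 0.1, -0.8]
opening: 0.0427
grip_force: 30.0
```

{"method": "arm_command", "body": {
  "plan": [
    {"tx": 0,"ty": 0,"tz": 0.02,"rx": 0,"ry": 0,"rz": 0,"fingers": 1},
    {"tx": 0,"ty": 0,"tz": 0.012,"rx": 0,"ry": 0,"rz": 0,"fingers": 1},
    {"tx": 0,"ty": 0,"tz": 0,"rx": 0,"ry": 0,"rz": 0,"fingers": 1},
    {"tx": 0,"ty": 0,"tz": 0,"rx": 0,"ry": 0,"rz": 0,"fingers": 1},
    {"tx": 0,"ty": 0,"tz": 0,"rx": 0,"ry": 0,"rz": 0,"fingers": -1},
    {"tx": 0,"ty": 0,"tz": 0,"rx": 0,"ry": 0,"rz": 0,"fingers": -1},
    {"tx": 0,"ty": 0,"tz": 0,"rx": 0,"ry": 0,"rz": 0,"fingers": -1},
    {"tx": 0,"ty": 0,"tz": 0,"rx": 0,"ry": 0,"rz": 0,"fingers": -1},
    {"tx": 0,"ty": 0,"tz": 0,"rx": 0,"ry": 0,"rz": 0,"fingers": -1},
    {"tx": 0,"ty": 0,"tz": 0,"rx": 0,"ry": 0,"rz": 0,"fingers": -1}
  ]
}}

```text
t: 28.7
ee_pos: [0.46, -0.038, 0.0293]
eef_rot: [-0.0, 1.0, -0.0, 0.0]
ft_force: [-1.1, 0.5, -0.3]
opening: 0.0809
grip_force: 0.0
```

{"method": "arm_command", "body": {
  "plan": [
    {"tx": 0,"ty": 0,"tz": -0.1,"rx": 0,"ry": 0,"rz": 0,"fingers": -1},
    {"tx": 0,"ty": 0,"tz": -0.2,"rx": 0,"ry": 0,"rz": 0,"fingers": -1},
    {"tx": 0,"ty": 0,"tz": -0.2,"rx": 0,"ry": 0,"rz": 0,"fingers": -1},
    {"tx": 0,"ty": 0,"tz": -0.2,"rx": 0,"ry": 0,"rz": 0,"fingers": -1},
    {"tx": 0,"ty": 0,"tz": -0.2,"rx": 0,"ry": 0,"rz": 0,"fingers": -1},
    {"tx": 0,"ty": 0,"tz": -0.2,"rx": 0,"ry": 0,"rz": 0,"fingers": -1},
    {"tx": 0,"ty": 0,"tz": -0.2,"rx": 0,"ry": 0,"rz": 0,"fingers": -1},
    {"tx": 0,"ty": 0,"tz": -0.2,"rx": 0,"ry": 0,"rz": 0,"fingers": -1},
    {"tx": -0.12,"ty": -0.22,"tz": 0,"rx": 0,"ry": 0,"rz": 0,"fingers": -1},
    {"tx": -0.14,"ty": -0.26,"tz": 0,"rx": 0,"ry": 0,"rz": 0,"fingers": -1}
  ]
}}

```text
t: 29.53
ee_pos: [0.4923, -0.0952, 0.2116]
eef_rot: [-0.002, 1.0, -0.001, 0.002]
ft_force: [1.0, -0.3, -0.2]
opening: 0.0883
grip_force: 0.0
```

{"method": "arm_command", "body": {
  "plan": [
    {"tx": -0.14,"ty": -0.26,"tz": 0,"rx": 0,"ry": 0,"rz": 0,"fingers": -1},
    {"tx": -0.14,"ty": -0.26,"tz": 0,"rx": 0,"ry": 0,"rz": 0,"fingers": -1},
    {"tx": -0.14,"ty": -0.26,"tz": 0,"rx": 0,"ry": 0,"rz": 0,"fingers": -1},
    {"tx": -0.14,"ty": -0.26,"tz": 0,"rx": 0,"ry": 0,"rz": 0,"fingers": -1},
    {"tx": -0.14,"ty": -0.26,"tz": 0,"rx": 0,"ry": 0,"rz": 0,"fingers": -1},
    {"tx": -0.14,"ty": -0.26,"tz": 0,"rx": 0,"ry": 0,"rz": 0,"fingers": -1},
    {"tx": -0.15,"ty": -0.21,"tz": 0,"rx": 0,"ry": 0,"rz": 0,"fingers": -1},
    {"tx": 0,"ty": 0,"tz": 0,"rx": 0,"ry": 0,"rz": 0,"fingers": -1},
    {"tx": 0,"ty": 0,"tz": 0,"rx": 0,"ry": 0,"rz": 0,"fingers": -1},
    {"tx": 0,"ty": 0,"tz": 0,"rx": 0,"ry": 0,"rz": 0,"fingers": -1}
  ]
}}

```text
t: 30.37
ee_pos: [0.6095, -0.3072, 0.2085]
eef_rot: [-0.0, 1.0, 0.001, -0.001]
ft_force: [0.2, 0.6, 0.2]
opening: 0.0883
grip_force: 0.0
```

```bash
python3 w.py w8 reader; python3 - <<'E'
from h import *
c=imaging.camera("top")
print([(d["extent"],d["confidence"]) for t in ["large_bottle","folding_box","small_bottle"] for d in models.recognise("top",t)[:2]])
E
```

```text
30.4167 [ 0.6095 -0.3068  0.209 ] y [-0.001  1.     0.001] z [-0.001  0.001 -1.   ] j [-0.64  0.43  1.32  0.    1.4  -2.21] eye [ 0.5379 -0.3067  0.3717]
reader [([180, 23, 317, 141], 0.72), ([406, 0, 511, 216], 0.69)]
[([268.7, 171.1, 285.9, 194.7], 0.84), ([373.7, 183.7, 397.0, 212.5], 0.21), ([271.9, 148.5, 286.3, 176.9], 0.88), ([130.7, 160.1, 205.9, 221.8], 0.43), ([272.0, 199.0, 284.9, 216.1], 0.53)]
```

View pics/w8b.png

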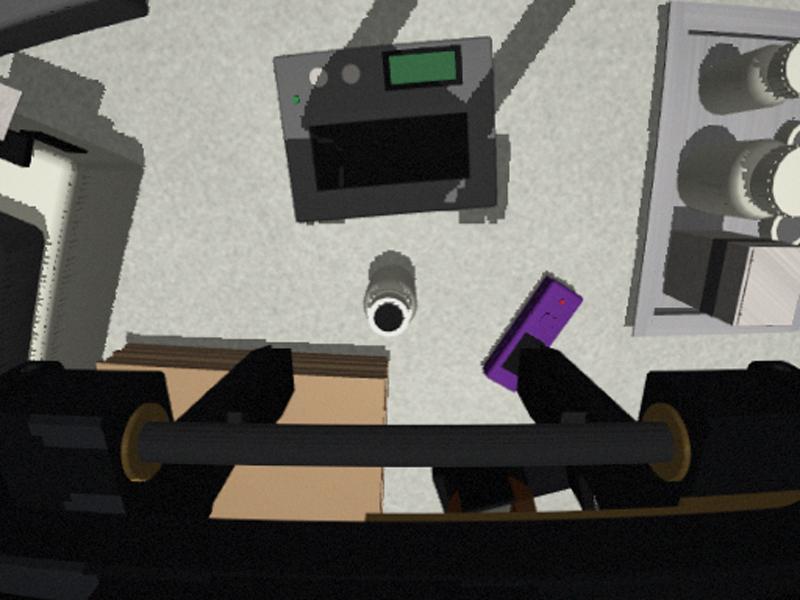

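All three goods stand upright in the tray. In 800x600 pixels the reader bed's corners are at about (309,126), (468,113), (469,178) and (317,190), with the open bottle at (388,316).

```bash
python3 - <<'E'
from h import *; import pickle
c=pickle.load(open('pics/w8.pkl','rb'))
W=lambda u,v:(u*.64-.2,v*.64-.2)
A=lambda P,z:np.array([at(c,*W(*q),z) for q in P])[:,:2]
for n,P in [("bed",[(309,126),(468,113),(469,178),(317,190)]),("reader",[(274,57),(493,37),(497,206),(298,222)])]:
    p=A(P,.024); e=(p[1]-p[0]+p[2]-p[3])/2; f=(p[3]-p[0]+p[2]-p[1])/2
    print(n,p.mean(0).round(4),np.linalg.norm(e),np.linalg.norm(f),"yaw",np.degrees(np.arctan2(-e[0],e[1])),np.degrees(np.arctan2(f[1],f[0])))
print("open",A([(388,316)],.086))
c=pickle.load(open('pics/w7.pkl','rb'))
print("case corners",A([(346,216),(622,227)],.036),"large cell partition",A([(448,334),(463,236)],.032),"logger far edge",A([(490,341),(537,343)],.026), "small cap",A([(411,300),(381,300),(442,300)],.09))
c=pickle.load(open('pics/w2.pkl','rb'))
print("case near",A([(331,264),(533,264)],.036))
E
```

```text
bed [ 0.5184 -0.3184] 0.12518134845097662 0.04980508595121911 yaw 4.355865253853621 3.737865712890956
reader [ 0.504  -0.3185] 0.1671000113816414 0.12734392289260082 yaw 4.60307735084324 4.635968254606127
open [[ 0.63568987 -0.31907024]]
case corners [[0.44312561 0.43233487]
 [0.62242021 0.42634031]] large cell partition [[0.51113137 0.35008526]
 [0.51893184 0.41904475]] logger far edge [[0.54237775 0.3422933 ]
 [0.5768619  0.34069545]] small cap [[0.48446412 0.39277499]
 [0.4682873  0.39273469]
 [0.50117265 0.39281528]]
case near [[0.44065992 0.19596726]
 [0.6145902  0.19567266]]
```

{"method": "arm_command", "body": {
  "plan": [
    {"tx": 0,"ty": 0,"tz": 0,"rx": 0,"ry": 0,"rz": 0.0132,"fingers": -0.045},
    {"tx": 0,"ty": 0,"tz": 0,"rx": 0,"ry": 0,"rz": 0.018,"fingers": -0.045},
    {"tx": 0,"ty": 0,"tz": 0,"rx": 0,"ry": 0,"rz": 0.018,"fingers": -0.045},
    {"tx": 0,"ty": 0,"tz": 0,"rx": 0,"ry": 0,"rz": 0.018,"fingers": -0.045},
    {"tx": 0,"ty": 0,"tz": 0,"rx": 0,"ry": 0,"rz": 0.018,"fingers": -0.045},
    {"tx": 0,"ty": 0,"tz": 0,"rx": 0,"ry": 0,"rz": 0.018,"fingers": -0.045},
    {"tx": 0,"ty": 0,"tz": 0,"rx": 0,"ry": 0,"rz": 0.018,"fingers": -0.045},
    {"tx": 0,"ty": 0,"tz": 0,"rx": 0,"ry": 0,"rz": 0.018,"fingers": -0.045},
    {"tx": 0,"ty": 0,"tz": 0,"rx": 0,"ry": 0,"rz": 0.018,"fingers": -0.045},
    {"tx": 0,"ty": 0,"tz": 0,"rx": 0,"ry": 0,"rz": 0.018,"fingers": -0.045}
  ]
}}

```text
t: 31.5
ee_pos: [0.61, -0.3075, 0.2097]
eef_rot: [0.525, 0.851, -0.0, 0.0]
ft_force: [0.1, -0.3, 1.0]
opening: 0.0459
grip_force: 0.0
```

{"method": "arm_command", "body": {
  "plan": [
    {"tx": 0,"ty": 0,"tz": 0,"rx": 0,"ry": 0,"rz": 0.018,"fingers": -0.045},
    {"tx": 0,"ty": 0,"tz": 0,"rx": 0,"ry": 0,"rz": 0.018,"fingers": -0.045},
    {"tx": 0,"ty": 0,"tz": 0,"rx": 0,"ry": 0,"rz": 0.018,"fingers": -0.045},
    {"tx": 0,"ty": 0,"tz": 0,"rx": 0,"ry": 0,"rz": 0.018,"fingers": -0.045},
    {"tx": 0.198,"ty": -0.014,"tz": 0,"rx": 0,"ry": 0,"rz": 0,"fingers": -0.045},
    {"tx": 0.3,"ty": -0.02,"tz": 0,"rx": 0,"ry": 0,"rz": 0,"fingers": -0.045},
    {"tx": 0.3,"ty": -0.02,"tz": 0,"rx": 0,"ry": 0,"rz": 0,"fingers": -0.045},
    {"tx": 0.3,"ty": -0.02,"tz": 0,"rx": 0,"ry": 0,"rz": 0,"fingers": -0.045},
    {"tx": 0.3,"ty": -0.02,"tz": 0,"rx": 0,"ry": 0,"rz": 0,"fingers": -0.045},
    {"tx": 0.3,"ty": -0.02,"tz": 0,"rx": 0,"ry": 0,"rz": 0,"fingers": -0.045}
  ]
}}

```text
t: 32.33
ee_pos: [0.5922, -0.1026, 0.2097]
eef_rot: [0.701, 0.713, 0.0, 0.0]
ft_force: [-0.7, 0.3, 0.3]
opening: 0.0463
grip_force: 0.0
```

{"method": "arm_command", "body": {
  "plan": [
    {"tx": 0.3,"ty": -0.02,"tz": 0,"rx": 0,"ry": 0,"rz": 0,"fingers": -0.045},
    {"tx": 0.3,"ty": -0.02,"tz": 0,"rx": 0,"ry": 0,"rz": 0,"fingers": -0.045},
    {"tx": 0.3,"ty": -0.02,"tz": 0,"rx": 0,"ry": 0,"rz": 0,"fingers": -0.045},
    {"tx": 0.3,"ty": -0.02,"tz": 0,"rx": 0,"ry": 0,"rz": 0,"fingers": -0.045},
    {"tx": 0.3,"ty": -0.02,"tz": 0,"rx": 0,"ry": 0,"rz": 0,"fingers": -0.045},
    {"tx": 0.3,"ty": -0.02,"tz": 0,"rx": 0,"ry": 0,"rz": 0,"fingers": -0.045},
    {"tx": 0.3,"ty": -0.02,"tz": 0,"rx": 0,"ry": 0,"rz": 0,"fingers": -0.045},
    {"tx": 0.3,"ty": -0.02,"tz": 0,"rx": 0,"ry": 0,"rz": 0,"fingers": -0.045},
    {"tx": 0.3,"ty": -0.01,"tz": 0,"rx": 0,"ry": 0,"rz": 0,"fingers": -0.045},
    {"tx": 0.2,"ty": -0.01,"tz": 0,"rx": 0,"ry": 0,"rz": 0,"fingers": -0.045}
  ]
}}

```text
t: 33.17
ee_pos: [0.5639, 0.2465, 0.2099]
eef_rot: [0.7, 0.714, 0.001, -0.0]
ft_force: [-0.1, 0.1, -0.2]
opening: 0.0463
grip_force: 0.0
```

{"method": "arm_command", "body": {
  "plan": [
    {"tx": 0.3,"ty": 0,"tz": 0.1,"rx": 0,"ry": 0,"rz": 0,"fingers": -0.045},
    {"tx": 0,"ty": 0,"tz": 0.2,"rx": 0,"ry": 0,"rz": 0,"fingers": -0.045},
    {"tx": 0,"ty": 0,"tz": 0.2,"rx": 0,"ry": 0,"rz": 0,"fingers": -0.045},
    {"tx": 0,"ty": 0,"tz": 0.2,"rx": 0,"ry": 0,"rz": 0,"fingers": -0.045},
    {"tx": 0,"ty": 0,"tz": 0.1,"rx": 0,"ry": 0,"rz": 0,"fingers": -0.045},
    {"tx": 0,"ty": 0,"tz": 0,"rx": 0,"ry": 0,"rz": 0,"fingers": -0.045},
    {"tx": 0,"ty": 0,"tz": 0,"rx": 0,"ry": 0,"rz": 0,"fingers": -0.045}
  ]
}}

```text
t: 33.75
ee_pos: [0.5641, 0.279, 0.1134]
eef_rot: [0.701, 0.713, -0.0, -0.0]
ft_force: [1.1, 0.3, 0.3]
opening: 0.046
grip_force: 0.0
```

```bash
python3 w.py w9 logger
```

```text
33.8 [0.5651 0.2792 0.1146] y [1.    0.018 0.002] z [ 0.002  0.    -1.   ] j [0.27 0.41 1.55 0.   1.19 0.25] eye [0.5637 0.3522 0.2765]
logger [([16, 148, 88, 253], 0.9), ([244, 131, 280, 236], 0.8), ([0, 2, 88, 94], 0.63)]
```

View pics/w9b.png

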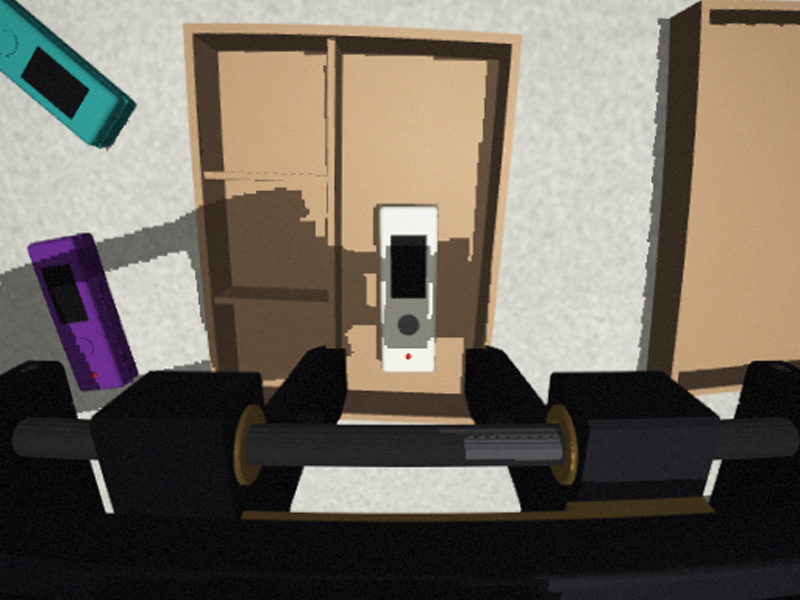

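The white logger's corners are at (381,207), (438,207), (435,371) and (384,371). It is aligned with the jaws and central between the tips, and the decoys lie outside the case.

```bash
python3 - <<'E'
from h import *; import pickle
c=pickle.load(open('pics/w9.pkl','rb'))
W=lambda u,v:(u*.64-.2,v*.64-.2)
A=lambda P,z:np.array([at(c,*W(*q),z) for q in P])[:,:2].round(4)
print(A([(381,207),(438,207),(435,371),(384,371)],.026)); print("comp",A([(335,250),(500,250)],.034),"corners",A([(184,25),(521,36)],.036))
for z in [.1146-.019,.1146,.1146+.018]: print(z,proj(c,[.5651-.0228,.279+.009,z])/.64,proj(c,[.5651+.0228,.279+.009,z])/.64)
E
```

```text
[[0.5491 0.3339]
 [0.5831 0.3345]
 [0.5854 0.2272]
 [0.5513 0.2265]]
comp [[0.5224 0.309 ]
 [0.6203 0.3108]] corners [[0.4444 0.4296]
 [0.6227 0.4253]]
0.09559999999999999 [357.02277315 318.304474  ] [455.3076245  320.03910272]
0.1146 [351.93669642 333.372229  ] [460.49065994 335.27088866]
0.1326 [346.04345913 350.85988798] [466.49387715 352.94336809]
```

{"method": "arm_command", "body": {
  "plan": [
    {"tx": 0,"ty": 0.017,"tz": 0.1,"rx": 0,"ry": 0,"rz": 0,"fingers": -0.045},
    {"tx": 0,"ty": 0,"tz": 0.18,"rx": 0,"ry": 0,"rz": 0,"fingers": -0.045},
    {"tx": 0,"ty": 0,"tz": 0.2,"rx": 0,"ry": 0,"rz": 0,"fingers": -0.045},
    {"tx": 0,"ty": 0,"tz": 0.2,"rx": 0,"ry": 0,"rz": 0,"fingers": -0.045},
    {"tx": 0,"ty": 0,"tz": 0.12,"rx": 0,"ry": 0,"rz": 0,"fingers": -0.045},
    {"tx": 0,"ty": 0,"tz": 0.08,"rx": 0,"ry": 0,"rz": 0,"fingers": -0.045},
    {"tx": 0,"ty": 0,"tz": 0.05,"rx": 0,"ry": 0,"rz": 0,"fingers": -0.045},
    {"tx": 0,"ty": 0,"tz": 0.03,"rx": 0,"ry": 0,"rz": 0,"fingers": -0.045},
    {"tx": 0,"ty": 0,"tz": 0.018,"rx": 0,"ry": 0,"rz": 0,"fingers": -0.045},
    {"tx": 0,"ty": 0,"tz": 0,"rx": 0,"ry": 0,"rz": 0,"fingers": -0.045}
  ]
}}

```text
t: 34.68
ee_pos: [0.5669, 0.2793, -0.0036]
eef_rot: [0.701, 0.713, 0.0, 0.0]
ft_force: [-0.2, -0.4, -0.3]
opening: 0.0457
grip_force: 0.0
```

{"method": "arm_command", "body": {
  "plan": [
    {"tx": 0,"ty": 0,"tz": 0,"rx": 0,"ry": 0,"rz": 0,"fingers": -0.045},
    {"tx": 0,"ty": 0,"tz": 0,"rx": 0,"ry": 0,"rz": 0,"fingers": 1},
    {"tx": 0,"ty": 0,"tz": 0,"rx": 0,"ry": 0,"rz": 0,"fingers": 1},
    {"tx": 0,"ty": 0,"tz": 0,"rx": 0,"ry": 0,"rz": 0,"fingers": 1},
    {"tx": 0,"ty": 0,"tz": 0,"rx": 0,"ry": 0,"rz": 0,"fingers": 1},
    {"tx": 0,"ty": 0,"tz": 0,"rx": 0,"ry": 0,"rz": 0,"fingers": 1}
  ]
}}

```text
t: 35.18
ee_pos: [0.5669, 0.2793, -0.0033]
eef_rot: [0.701, 0.713, 0.001, 0.0]
ft_force: [-0.4, -0.0, 6.1]
opening: 0.0357
grip_force: 30.0
```

{"method": "arm_command", "body": {
  "plan": [
    {"tx": 0,"ty": 0,"tz": -0.07,"rx": 0,"ry": 0,"rz": 0,"fingers": 1},
    {"tx": 0,"ty": 0,"tz": -0.14,"rx": 0,"ry": 0,"rz": 0,"fingers": 1},
    {"tx": 0,"ty": 0,"tz": -0.2,"rx": 0,"ry": 0,"rz": 0,"fingers": 1},
    {"tx": 0,"ty": 0,"tz": -0.24,"rx": 0,"ry": 0,"rz": 0,"fingers": 1},
    {"tx": 0,"ty": 0,"tz": -0.24,"rx": 0,"ry": 0,"rz": 0,"fingers": 1},
    {"tx": 0,"ty": 0,"tz": -0.24,"rx": 0,"ry": 0,"rz": 0,"fingers": 1},
    {"tx": 0,"ty": 0,"tz": -0.16,"rx": 0,"ry": 0,"rz": 0,"fingers": 1},
    {"tx": -0.1,"ty": 0,"tz": -0.08,"rx": 0,"ry": 0,"rz": 0,"fingers": 1},
    {"tx": -0.2,"ty": -0.02,"tz": 0,"rx": 0,"ry": 0,"rz": 0,"fingers": 1},
    {"tx": -0.28,"ty": -0.03,"tz": 0,"rx": 0,"ry": 0,"rz": 0,"fingers": 1}
  ]
}}

```text
t: 36.02
ee_pos: [0.5614, 0.2096, 0.1606]
eef_rot: [0.7, 0.714, 0.001, 0.0]
ft_force: [0.5, 0.7, -1.3]
opening: 0.0358
grip_force: 30.0
```

{"method": "arm_command", "body": {
  "plan": [
    {"tx": -0.28,"ty": -0.03,"tz": 0,"rx": 0,"ry": 0,"rz": 0,"fingers": 1},
    {"tx": -0.28,"ty": -0.03,"tz": 0,"rx": 0,"ry": 0,"rz": 0,"fingers": 1},
    {"tx": -0.28,"ty": -0.03,"tz": 0,"rx": 0,"ry": 0,"rz": 0,"fingers": 1},
    {"tx": -0.28,"ty": -0.03,"tz": 0,"rx": 0,"ry": 0,"rz": 0,"fingers": 1},
    {"tx": -0.28,"ty": -0.03,"tz": 0,"rx": 0,"ry": 0,"rz": 0,"fingers": 1},
    {"tx": -0.28,"ty": -0.03,"tz": 0,"rx": 0,"ry": 0,"rz": 0,"fingers": 1},
    {"tx": -0.28,"ty": -0.03,"tz": 0,"rx": 0,"ry": 0,"rz": 0,"fingers": 1},
    {"tx": -0.28,"ty": -0.03,"tz": 0,"rx": 0,"ry": 0,"rz": 0,"fingers": 1},
    {"tx": -0.28,"ty": -0.03,"tz": 0,"rx": 0,"ry": 0,"rz": 0,"fingers": 1},
    {"tx": -0.28,"ty": -0.03,"tz": 0,"rx": 0,"ry": 0,"rz": 0,"fingers": 1}
  ]
}}

```text
t: 36.85
ee_pos: [0.5299, -0.1291, 0.1593]
eef_rot: [0.701, 0.713, -0.0, -0.001]
ft_force: [0.1, -0.7, -0.7]
opening: 0.0359
grip_force: 30.0
```

{"method": "arm_command", "body": {
  "plan": [
    {"tx": -0.28,"ty": -0.03,"tz": 0,"rx": 0,"ry": 0,"rz": 0,"fingers": 1},
    {"tx": -0.28,"ty": -0.03,"tz": 0,"rx": 0,"ry": 0,"rz": 0,"fingers": 1},
    {"tx": -0.28,"ty": -0.03,"tz": 0,"rx": 0,"ry": 0,"rz": 0,"fingers": 1},
    {"tx": -0.28,"ty": -0.03,"tz": 0,"rx": 0,"ry": 0,"rz": 0,"fingers": 1},
    {"tx": -0.2,"ty": -0.01,"tz": 0,"rx": 0,"ry": 0,"rz": 0,"fingers": 1},
    {"tx": -0.2,"ty": -0.01,"tz": 0,"rx": 0,"ry": 0,"rz": 0,"fingers": 1},
    {"tx": -0.083,"ty": -0.002,"tz": 0,"rx": 0,"ry": 0,"rz": -0.0097,"fingers": 1},
    {"tx": 0,"ty": 0,"tz": 0.1,"rx": 0,"ry": 0,"rz": 0,"fingers": 1},
    {"tx": 0,"ty": 0,"tz": 0.2,"rx": 0,"ry": 0,"rz": 0,"fingers": 1},
    {"tx": 0,"ty": 0,"tz": 0.2,"rx": 0,"ry": 0,"rz": 0,"fingers": 1}
  ]
}}

```text
t: 37.68
ee_pos: [0.5173, -0.3196, 0.0989]
eef_rot: [0.68, 0.734, 0.0, 0.0]
ft_force: [-0.2, 0.2, -1.5]
opening: 0.0355
grip_force: 30.0
```

{"method": "arm_command", "body": {
  "plan": [
    {"tx": 0,"ty": 0,"tz": 0.2,"rx": 0,"ry": 0,"rz": 0,"fingers": 1},
    {"tx": 0,"ty": 0,"tz": 0.1,"rx": 0,"ry": 0,"rz": 0,"fingers": 1},
    {"tx": 0,"ty": 0,"tz": 0,"rx": 0,"ry": 0,"rz": 0,"fingers": 1},
    {"tx": 0,"ty": 0,"tz": 0,"rx": 0,"ry": 0,"rz": 0,"fingers": 1}
  ]
}}

```text
t: 38.02
ee_pos: [0.5173, -0.3188, 0.0633]
eef_rot: [0.679, 0.734, 0.0, -0.001]
ft_force: [0.8, 0.5, -1.2]
opening: 0.0358
grip_force: 30.0
```

```bash
python3 w.py w10 logger reader; python3 - <<'E'
from h import *
w=cv2.imread('pics/w10.png'); c=save("side",'s10.png')
cv2.imwrite('pics/s10b.png',np.hstack([cv2.resize(c["color"][200:340,290:400,::-1],(330,420),interpolation=2),cv2.resize(w[100:360,120:400],(452,420),interpolation=2)]))
E
```

```text
38.0667 [ 0.5182 -0.3197  0.0648] y [0.997 0.079 0.   ] z [ 0. -0. -1.] j [-0.75  0.43  1.63  0.    1.08 -0.83] eye [ 0.5126 -0.2461  0.2266]
logger [([410, 0, 512, 122], 0.77), ([227, 143, 292, 321], 0.75)]
reader [([154, 95, 328, 272], 0.92)]
```

View pics/s10b.png

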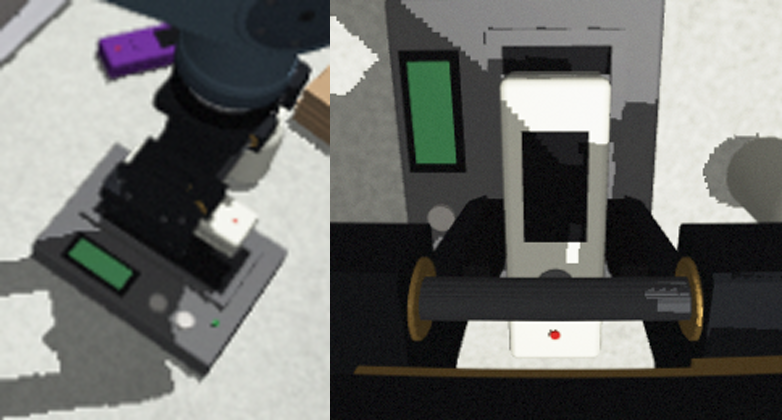

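```bash
python3 - <<'E'
from h import *; import pickle
c=pickle.load(open('pics/w10.pkl','rb'))
U=lambda u,v:(120+(u-330)*280/452,100+v*260/420)
A=lambda P,z:np.array([at(c,*U(*q),z) for q in P])[:,:2].round(4)
print("bed +y edge inner",A([(502,46),(611,46)],.024),"logger z top at +y edge",A([(502,84),(610,84)],.0648+.018+.012), "rd", A([(385,0),(663,0)],.024))
a=np.radians(4.5); y=np.array([-np.sin(a),np.cos(a)]); x=np.array([np.cos(a),np.sin(a)])
for n,b in [("est",np.array([.518,-.3187]))]:
    print(b+y*.062-x*.025,b+y*.062+x*.025)
E
```

```text
bed +y edge inner [[ 0.4886 -0.2594]
 [ 0.539  -0.2554]] logger z top at +y edge [[ 0.4975 -0.2663]
 [ 0.5308 -0.2636]] rd [[ 0.434  -0.2426]
 [ 0.5603 -0.233 ]]
[ 0.4882126 -0.2588526] [ 0.53805847 -0.25492965]
```

Hover check: the logger's +y edge lies 7.5 mm inside the bed's edge and is centred in x, so I can lower it.

{"method": "arm_command", "body": {
  "plan": [
    {"tx": 0,"ty": 0,"tz": 0.08,"rx": 0,"ry": 0,"rz": 0,"fingers": 1},
    {"tx": 0,"ty": 0,"tz": 0.1,"rx": 0,"ry": 0,"rz": 0,"fingers": 1},
    {"tx": 0,"ty": 0,"tz": 0.08,"rx": 0,"ry": 0,"rz": 0,"fingers": 1},
    {"tx": 0,"ty": 0,"tz": 0.06,"rx": 0,"ry": 0,"rz": 0,"fingers": 1},
    {"tx": 0,"ty": 0,"tz": 0.04,"rx": 0,"ry": 0,"rz": 0,"fingers": 1},
    {"tx": 0,"ty": 0,"tz": 0.02,"rx": 0,"ry": 0,"rz": 0,"fingers": 1},
    {"tx": 0,"ty": 0,"tz": 0.012,"rx": 0,"ry": 0,"rz": 0,"fingers": 1},
    {"tx": 0,"ty": 0,"tz": 0.006,"rx": 0,"ry": 0,"rz": 0,"fingers": 1},
    {"tx": 0,"ty": 0,"tz": 0,"rx": 0,"ry": 0,"rz": 0,"fingers": 1},
    {"tx": 0,"ty": 0,"tz": 0,"rx": 0,"ry": 0,"rz": 0,"fingers": 1}
  ]
}}

```text
t: 39.05
ee_pos: [0.5183, -0.3201, 0.0169]
eef_rot: [0.679, 0.734, -0.0, 0.001]
ft_force: [-0.3, 0.0, -1.6]
opening: 0.0355
grip_force: 30.0
```

{"method": "arm_command", "body": {
  "plan": [
    {"tx": 0,"ty": 0,"tz": 0.005,"rx": 0,"ry": 0,"rz": 0,"fingers": 1},
    {"tx": 0,"ty": 0,"tz": 0.004,"rx": 0,"ry": 0,"rz": 0,"fingers": 1},
    {"tx": 0,"ty": 0,"tz": 0,"rx": 0,"ry": 0,"rz": 0,"fingers": 1},
    {"tx": 0,"ty": 0,"tz": 0,"rx": 0,"ry": 0,"rz": 0,"fingers": 1}
  ]
}}

```text
t: 39.38
ee_pos: [0.5183, -0.3202, 0.0167]
eef_rot: [0.679, 0.734, -0.0, 0.001]
ft_force: [-2.7, 2.8, 6.8]
opening: 0.0359
grip_force: 30.0
```

{"method": "arm_command", "body": {
  "plan": [
    {"tx": 0,"ty": 0,"tz": 0,"rx": 0,"ry": 0,"rz": 0,"fingers": -0.14},
    {"tx": 0,"ty": 0,"tz": 0,"rx": 0,"ry": 0,"rz": 0,"fingers": -0.14},
    {"tx": 0,"ty": 0,"tz": 0,"rx": 0,"ry": 0,"rz": 0,"fingers": -0.14},
    {"tx": 0,"ty": 0,"tz": 0,"rx": 0,"ry": 0,"rz": 0,"fingers": -0.14},
    {"tx": 0,"ty": 0,"tz": -0.06,"rx": 0,"ry": 0,"rz": 0,"fingers": -0.14},
    {"tx": 0,"ty": 0,"tz": -0.14,"rx": 0,"ry": 0,"rz": 0,"fingers": -0.14},
    {"tx": 0,"ty": 0,"tz": -0.24,"rx": 0,"ry": 0,"rz": 0,"fingers": -0.14},
    {"tx": 0,"ty": 0,"tz": -0.3,"rx": 0,"ry": 0,"rz": 0,"fingers": -0.14},
    {"tx": 0,"ty": 0,"tz": -0.3,"rx": 0,"ry": 0,"rz": 0,"fingers": -0.14},
    {"tx": 0,"ty": 0,"tz": -0.3,"rx": 0,"ry": 0,"rz": 0,"fingers": -0.14}
  ]
}}

```text
t: 40.22
ee_pos: [0.5177, -0.3196, 0.1782]
eef_rot: [0.679, 0.734, 0.0, -0.0]
ft_force: [0.7, -0.3, -0.2]
opening: 0.0504
grip_force: 0.0
```

{"method": "arm_command", "body": {
  "plan": [
    {"tx": 0,"ty": 0,"tz": -0.2,"rx": 0,"ry": 0,"rz": -0.0035,"fingers": -1},
    {"tx": 0,"ty": 0,"tz": 0,"rx": 0,"ry": 0,"rz": -0.018,"fingers": -1},
    {"tx": 0,"ty": 0,"tz": 0,"rx": 0,"ry": 0,"rz": -0.018,"fingers": -1},
    {"tx": 0,"ty": 0,"tz": 0,"rx": 0,"ry": 0,"rz": -0.018,"fingers": -1},
    {"tx": 0,"ty": 0,"tz": 0,"rx": 0,"ry": 0,"rz": -0.018,"fingers": -1},
    {"tx": 0,"ty": 0,"tz": 0,"rx": 0,"ry": 0,"rz": -0.018,"fingers": -1},
    {"tx": 0,"ty": 0,"tz": 0,"rx": 0,"ry": 0,"rz": -0.018,"fingers": -1},
    {"tx": 0,"ty": 0,"tz": 0,"rx": 0,"ry": 0,"rz": -0.018,"fingers": -1},
    {"tx": 0,"ty": 0,"tz": 0,"rx": 0,"ry": 0,"rz": -0.018,"fingers": -1},
    {"tx": 0,"ty": 0,"tz": 0,"rx": 0,"ry": 0,"rz": -0.018,"fingers": -1}
  ]
}}

```text
t: 41.05
ee_pos: [0.5179, -0.3198, 0.2007]
eef_rot: [0.221, 0.975, -0.0, 0.0]
ft_force: [0.4, 0.2, 0.3]
opening: 0.0882
grip_force: 0.0
```

{"method": "arm_command", "body": {
  "plan": [
    {"tx": 0,"ty": 0,"tz": 0,"rx": 0,"ry": 0,"rz": -0.018,"fingers": -1},
    {"tx": 0,"ty": 0,"tz": 0,"rx": 0,"ry": 0,"rz": -0.018,"fingers": -1},
    {"tx": 0,"ty": 0,"tz": 0,"rx": 0,"ry": 0,"rz": -0.018,"fingers": -1},
    {"tx": 0,"ty": 0,"tz": 0,"rx": 0,"ry": 0,"rz": -0.018,"fingers": -1},
    {"tx": 0,"ty": 0,"tz": 0,"rx": 0,"ry": 0,"rz": 0,"fingers": -1},
    {"tx": 0,"ty": 0,"tz": 0,"rx": 0,"ry": 0,"rz": 0,"fingers": -1},
    {"tx": 0,"ty": 0,"tz": 0,"rx": 0,"ry": 0,"rz": 0,"fingers": -1}
  ]
}}

```text
t: 41.63
ee_pos: [0.5179, -0.3198, 0.2005]
eef_rot: [0.002, 1.0, -0.0, 0.0]
ft_force: [-0.2, -0.5, -0.5]
opening: 0.0884
grip_force: 0.0
```

```bash
python3 w.py w11 logger reader small_bottle large_bottle folding_box; python3 - <<'E'
from h import *
c=imaging.camera("side")
print([(t,d["extent"],d["confidence"]) for t in ["large_bottle","folding_box","small_bottle","logger"] for d in models.recognise("side",t)[:1]])
E
```

```text
41.6833 [ 0.518  -0.3198  0.2004] y [ 0.002  1.    -0.   ] z [ 0. -0. -1.] j [-0.75  0.27  1.54 -0.    1.33 -2.32] eye [ 0.4461 -0.3189  0.3636]
logger [([217, 154, 304, 190], 0.82), ([331, 258, 339, 300], 0.62)]
reader [([189, 102, 325, 210], 0.6), ([215, 151, 307, 191], 0.56), ([428, 209, 512, 238], 0.52)]
small_bottle [([450, 110, 512, 148], 0.94)]
large_bottle [([434, 158, 512, 222], 0.84)]
folding_box [([430, 210, 510, 239], 0.64), ([496, 146, 512, 172], 0.41)]
[('large_bottle', [262.0, 185.7, 279.6, 226.8], 0.62), ('folding_box', [274.2, 172.9, 303.0, 210.6], 0.74), ('small_bottle', [242.0, 206.9, 258.7, 237.0], 0.96), ('logger', [134.6, 185.7, 170.6, 211.5], 0.9)]
```

View pics/w11b.png

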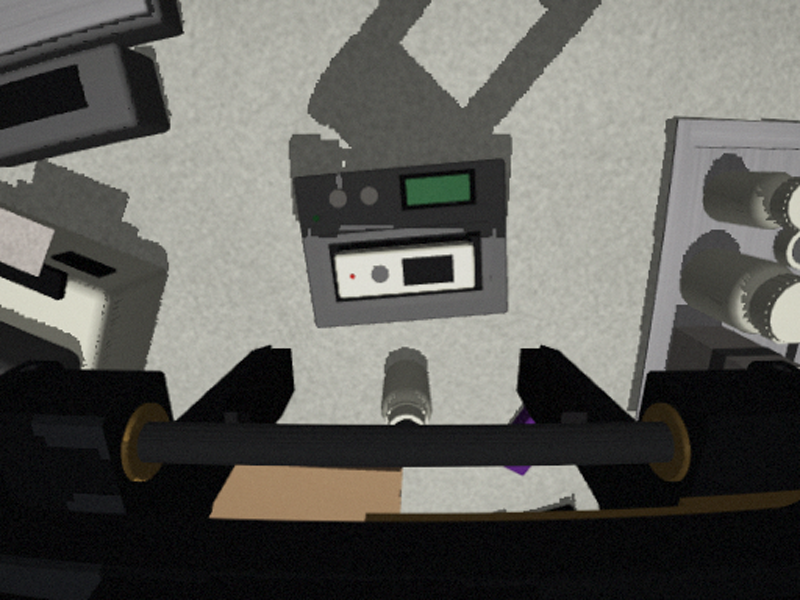

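The logger lies display up inside the bed (404,270), and the goods stand in the tray. Next I'll return the goods, small bottle first.

{"method": "arm_command", "body": {
  "plan": [
    {"tx": 0.023,"ty": 0.148,"tz": 0,"rx": 0,"ry": 0,"rz": 0,"fingers": -1},
    {"tx": 0.06,"ty": 0.3,"tz": 0,"rx": 0,"ry": 0,"rz": 0,"fingers": -1},
    {"tx": 0.06,"ty": 0.3,"tz": 0,"rx": 0,"ry": 0,"rz": 0,"fingers": -1},
    {"tx": 0.06,"ty": 0.3,"tz": 0,"rx": 0,"ry": 0,"rz": 0,"fingers": -1},
    {"tx": 0.06,"ty": 0.3,"tz": 0,"rx": 0,"ry": 0,"rz": 0,"fingers": -1},
    {"tx": 0.06,"ty": 0.3,"tz": 0,"rx": 0,"ry": 0,"rz": 0,"fingers": -1},
    {"tx": 0.06,"ty": 0.3,"tz": 0,"rx": 0,"ry": 0,"rz": 0,"fingers": -1},
    {"tx": 0.06,"ty": 0.25,"tz": 0,"rx": 0,"ry": 0,"rz": 0,"fingers": -1},
    {"tx": 0.04,"ty": 0.15,"tz": 0,"rx": 0,"ry": 0,"rz": 0,"fingers": -1},
    {"tx": 0,"ty": 0,"tz": 0,"rx": 0,"ry": 0,"rz": 0,"fingers": -1}
  ]
}}

```text
t: 43.02
ee_pos: [0.4589, -0.0349, 0.2003]
eef_rot: [-0.002, 1.0, 0.001, -0.0]
ft_force: [0.7, -0.3, -0.0]
opening: 0.0879
grip_force: 0.0
```

{"method": "arm_command", "body": {
  "plan": [
    {"tx": 0,"ty": 0,"tz": 0.1,"rx": 0,"ry": 0,"rz": 0,"fingers": -1},
    {"tx": 0,"ty": 0,"tz": 0.2,"rx": 0,"ry": 0,"rz": 0,"fingers": -1},
    {"tx": 0,"ty": 0,"tz": 0.25,"rx": 0,"ry": 0,"rz": 0,"fingers": -1},
    {"tx": 0,"ty": 0,"tz": 0.25,"rx": 0,"ry": 0,"rz": 0,"fingers": -1},
    {"tx": 0,"ty": 0,"tz": 0.25,"rx": 0,"ry": 0,"rz": 0,"fingers": -1},
    {"tx": 0,"ty": 0,"tz": 0.2,"rx": 0,"ry": 0,"rz": 0,"fingers": -1},
    {"tx": 0,"ty": 0,"tz": 0.12,"rx": 0,"ry": 0,"rz": 0,"fingers": -1},
    {"tx": 0,"ty": 0,"tz": 0.056,"rx": 0,"ry": 0,"rz": 0,"fingers": -1},
    {"tx": 0,"ty": 0,"tz": 0,"rx": 0,"ry": 0,"rz": 0,"fingers": -1},
    {"tx": 0,"ty": 0,"tz": 0,"rx": 0,"ry": 0,"rz": 0,"fingers": -1}
  ]
}}

```text
t: 43.85
ee_pos: [0.4605, -0.0387, 0.0295]
eef_rot: [0.0, 1.0, -0.0, 0.0]
ft_force: [-0.1, -0.6, -0.5]
opening: 0.0881
grip_force: 0.0
```

{"method": "arm_command", "body": {
  "plan": [
    {"tx": 0,"ty": 0,"tz": 0,"rx": 0,"ry": 0,"rz": 0,"fingers": 1},
    {"tx": 0,"ty": 0,"tz": 0,"rx": 0,"ry": 0,"rz": 0,"fingers": 1},
    {"tx": 0,"ty": 0,"tz": 0,"rx": 0,"ry": 0,"rz": 0,"fingers": 1},
    {"tx": 0,"ty": 0,"tz": 0,"rx": 0,"ry": 0,"rz": 0,"fingers": 1},
    {"tx": 0,"ty": 0,"tz": 0,"rx": 0,"ry": 0,"rz": 0,"fingers": 1},
    {"tx": 0,"ty": 0,"tz": 0,"rx": 0,"ry": 0,"rz": 0,"fingers": 1},
    {"tx": 0,"ty": 0,"tz": 0,"rx": 0,"ry": 0,"rz": 0,"fingers": 1},
    {"tx": 0,"ty": 0,"tz": 0,"rx": 0,"ry": 0,"rz": 0,"fingers": 1}
  ]
}}

```text
t: 44.52
ee_pos: [0.46, -0.038, 0.0292]
eef_rot: [-0.0, 1.0, -0.0, 0.0]
ft_force: [-1.0, 0.3, 1.6]
opening: 0.0434
grip_force: 30.0
```

{"method": "arm_command", "body": {
  "plan": [
    {"tx": 0,"ty": 0,"tz": -0.08,"rx": 0,"ry": 0,"rz": 0,"fingers": 1},
    {"tx": 0,"ty": 0,"tz": -0.15,"rx": 0,"ry": 0,"rz": 0,"fingers": 1},
    {"tx": 0,"ty": 0,"tz": -0.2,"rx": 0,"ry": 0,"rz": 0,"fingers": 1},
    {"tx": 0,"ty": 0,"tz": -0.2,"rx": 0,"ry": 0,"rz": 0,"fingers": 1},
    {"tx": 0,"ty": 0,"tz": -0.2,"rx": 0,"ry": 0,"rz": 0,"fingers": 1},
    {"tx": 0,"ty": 0,"tz": -0.2,"rx": 0,"ry": 0,"rz": 0.01,"fingers": 1},
    {"tx": 0,"ty": 0,"tz": -0.1,"rx": 0,"ry": 0,"rz": 0.018,"fingers": 1},
    {"tx": 0,"ty": 0,"tz": 0,"rx": 0,"ry": 0,"rz": 0.018,"fingers": 1},
    {"tx": 0,"ty": 0,"tz": 0,"rx": 0,"ry": 0,"rz": 0.018,"fingers": 1},
    {"tx": 0,"ty": 0,"tz": 0,"rx": 0,"ry": 0,"rz": 0.018,"fingers": 1}
  ]
}}

```text
t: 45.35
ee_pos: [0.46, -0.0381, 0.1657]
eef_rot: [0.257, 0.966, -0.0, 0.001]
ft_force: [-1.0, -0.2, -0.3]
opening: 0.0434
grip_force: 30.0
```

{"method": "arm_command", "body": {
  "plan": [
    {"tx": 0,"ty": 0,"tz": 0,"rx": 0,"ry": 0,"rz": 0.018,"fingers": 1},
    {"tx": 0,"ty": 0,"tz": 0,"rx": 0,"ry": 0,"rz": 0.018,"fingers": 1},
    {"tx": 0,"ty": 0,"tz": 0,"rx": 0,"ry": 0,"rz": 0.018,"fingers": 1},
    {"tx": 0,"ty": 0,"tz": 0,"rx": 0,"ry": 0,"rz": 0.018,"fingers": 1},
    {"tx": 0,"ty": 0,"tz": 0,"rx": 0,"ry": 0,"rz": 0.018,"fingers": 1},
    {"tx": 0,"ty": 0,"tz": 0,"rx": 0,"ry": 0,"rz": 0.018,"fingers": 1},
    {"tx": 0,"ty": 0,"tz": 0,"rx": 0,"ry": 0,"rz": 0.018,"fingers": 1},
    {"tx": 0,"ty": 0,"tz": 0,"rx": 0,"ry": 0,"rz": 0.018,"fingers": 1},
    {"tx": 0,"ty": 0,"tz": 0,"rx": 0,"ry": 0,"rz": 0.018,"fingers": 1},
    {"tx": 0,"ty": 0,"tz": 0,"rx": 0,"ry": 0,"rz": 0.006,"fingers": 1}
  ]
}}

```text
t: 46.18
ee_pos: [0.4597, -0.038, 0.1652]
eef_rot: [0.709, 0.705, -0.0, -0.0]
ft_force: [0.1, -0.5, -1.2]
opening: 0.043
grip_force: 30.0
```

{"method": "arm_command", "body": {
  "plan": [
    {"tx": 0.113,"ty": 0.007,"tz": 0,"rx": 0,"ry": 0,"rz": 0,"fingers": 1},
    {"tx": 0.2,"ty": 0.01,"tz": 0,"rx": 0,"ry": 0,"rz": 0,"fingers": 1},
    {"tx": 0.27,"ty": 0.015,"tz": 0,"rx": 0,"ry": 0,"rz": 0,"fingers": 1},
    {"tx": 0.27,"ty": 0.015,"tz": 0,"rx": 0,"ry": 0,"rz": 0,"fingers": 1},
    {"tx": 0.27,"ty": 0.015,"tz": 0,"rx": 0,"ry": 0,"rz": 0,"fingers": 1},
    {"tx": 0.27,"ty": 0.015,"tz": 0,"rx": 0,"ry": 0,"rz": 0,"fingers": 1},
    {"tx": 0.27,"ty": 0.015,"tz": 0,"rx": 0,"ry": 0,"rz": 0,"fingers": 1},
    {"tx": 0.27,"ty": 0.015,"tz": 0,"rx": 0,"ry": 0,"rz": 0,"fingers": 1},
    {"tx": 0.27,"ty": 0.015,"tz": 0,"rx": 0,"ry": 0,"rz": 0,"fingers": 1},
    {"tx": 0.27,"ty": 0.015,"tz": 0,"rx": 0,"ry": 0,"rz": 0,"fingers": 1}
  ]
}}

```text
t: 47.02
ee_pos: [0.4759, 0.2603, 0.1653]
eef_rot: [0.707, 0.707, 0.0, 0.0]
ft_force: [-0.1, -0.7, -0.7]
opening: 0.0429
grip_force: 30.0
```

{"method": "arm_command", "body": {
  "plan": [
    {"tx": 0.27,"ty": 0.015,"tz": 0,"rx": 0,"ry": 0,"rz": 0,"fingers": 1},
    {"tx": 0.27,"ty": 0.015,"tz": 0,"rx": 0,"ry": 0,"rz": 0,"fingers": 1},
    {"tx": 0.24,"ty": 0.015,"tz": 0,"rx": 0,"ry": 0,"rz": 0,"fingers": 1},
    {"tx": 0.18,"ty": 0.01,"tz": 0,"rx": 0,"ry": 0,"rz": 0,"fingers": 1},
    {"tx": 0.1,"ty": 0,"tz": 0,"rx": 0,"ry": 0,"rz": 0,"fingers": 1},
    {"tx": 0,"ty": 0,"tz": 0,"rx": 0,"ry": 0,"rz": 0,"fingers": 1},
    {"tx": 0,"ty": 0,"tz": 0.1,"rx": 0,"ry": 0,"rz": 0,"fingers": 1},
    {"tx": 0,"ty": 0,"tz": 0.2,"rx": 0,"ry": 0,"rz": 0,"fingers": 1},
    {"tx": 0,"ty": 0,"tz": 0.2,"rx": 0,"ry": 0,"rz": 0,"fingers": 1},
    {"tx": 0,"ty": 0,"tz": 0.2,"rx": 0,"ry": 0,"rz": 0,"fingers": 1}
  ]
}}

```text
t: 47.85
ee_pos: [0.4829, 0.3839, 0.0794]
eef_rot: [0.708, 0.707, -0.0, 0.0]
ft_force: [0.1, 0.3, -1.0]
opening: 0.0429
grip_force: 30.0
```

{"method": "arm_command", "body": {
  "plan": [
    {"tx": 0,"ty": 0,"tz": 0.2,"rx": 0,"ry": 0,"rz": 0,"fingers": 1},
    {"tx": 0,"ty": 0,"tz": 0.1,"rx": 0,"ry": 0,"rz": 0,"fingers": 1},
    {"tx": 0,"ty": 0,"tz": 0.07,"rx": 0,"ry": 0,"rz": 0,"fingers": 1},
    {"tx": 0,"ty": 0,"tz": 0.04,"rx": 0,"ry": 0,"rz": 0,"fingers": 1},
    {"tx": 0,"ty": 0,"tz": 0.02,"rx": 0,"ry": 0,"rz": 0,"fingers": 1},
    {"tx": 0,"ty": 0,"tz": 0.006,"rx": 0,"ry": 0,"rz": 0,"fingers": 1},
    {"tx": 0,"ty": 0,"tz": 0,"rx": 0,"ry": 0,"rz": 0,"fingers": 1},
    {"tx": 0,"ty": 0,"tz": 0,"rx": 0,"ry": 0,"rz": 0,"fingers": 1}
  ]
}}

```text
t: 48.52
ee_pos: [0.4836, 0.3864, 0.0296]
eef_rot: [0.707, 0.707, 0.001, 0.0]
ft_force: [0.0, 0.1, -0.6]
opening: 0.0432
grip_force: 30.0
```

{"method": "arm_command", "body": {
  "plan": [
    {"tx": 0,"ty": 0,"tz": 0.004,"rx": 0,"ry": 0,"rz": 0,"fingers": 1},
    {"tx": 0,"ty": 0,"tz": 0,"rx": 0,"ry": 0,"rz": 0,"fingers": -1},
    {"tx": 0,"ty": 0,"tz": 0,"rx": 0,"ry": 0,"rz": 0,"fingers": -1},
    {"tx": 0,"ty": 0,"tz": 0,"rx": 0,"ry": 0,"rz": 0,"fingers": -1},
    {"tx": 0,"ty": 0,"tz": 0,"rx": 0,"ry": 0,"rz": 0,"fingers": -1},
    {"tx": 0,"ty": 0,"tz": 0,"rx": 0,"ry": 0,"rz": 0,"fingers": -1},
    {"tx": 0,"ty": 0,"tz": 0,"rx": 0,"ry": 0,"rz": 0,"fingers": -1},
    {"tx": 0,"ty": 0,"tz": -0.1,"rx": 0,"ry": 0,"rz": 0,"fingers": -1},
    {"tx": 0,"ty": 0,"tz": -0.2,"rx": 0,"ry": 0,"rz": 0,"fingers": -1},
    {"tx": 0,"ty": 0,"tz": -0.25,"rx": 0,"ry": 0,"rz": 0,"fingers": -1}
  ]
}}

```text
t: 49.35
ee_pos: [0.4813, 0.385, 0.0931]
eef_rot: [0.707, 0.707, -0.002, -0.001]
ft_force: [0.6, 0.9, -0.0]
opening: 0.0882
grip_force: 0.0
```

{"method": "arm_command", "body": {
  "plan": [
    {"tx": 0,"ty": 0,"tz": -0.25,"rx": 0,"ry": 0,"rz": 0,"fingers": -1},
    {"tx": 0,"ty": 0,"tz": -0.2,"rx": 0,"ry": 0,"rz": 0,"fingers": -1},
    {"tx": -0.133,"ty": 0.0125,"tz": 0,"rx": 0,"ry": 0,"rz": 0,"fingers": -1},
    {"tx": -0.25,"ty": 0.03,"tz": 0,"rx": 0,"ry": 0,"rz": 0,"fingers": -1},
    {"tx": -0.3,"ty": 0.04,"tz": 0,"rx": 0,"ry": 0,"rz": 0,"fingers": -1},
    {"tx": -0.3,"ty": 0.04,"tz": 0,"rx": 0,"ry": 0,"rz": 0,"fingers": -1},
    {"tx": -0.3,"ty": 0.04,"tz": 0,"rx": 0,"ry": 0,"rz": 0,"fingers": -1},
    {"tx": -0.3,"ty": 0.04,"tz": 0,"rx": 0,"ry": 0,"rz": 0,"fingers": -1},
    {"tx": -0.3,"ty": 0.04,"tz": 0,"rx": 0,"ry": 0,"rz": 0,"fingers": -1},
    {"tx": -0.3,"ty": 0.04,"tz": 0,"rx": 0,"ry": 0,"rz": 0,"fingers": -1}
  ]
}}

```text
t: 50.18
ee_pos: [0.5164, 0.1218, 0.148]
eef_rot: [0.707, 0.707, -0.0, 0.0]
ft_force: [0.4, -0.2, -0.2]
opening: 0.0881
grip_force: 0.0
```

{"method": "arm_command", "body": {
  "plan": [
    {"tx": -0.3,"ty": 0.04,"tz": 0,"rx": 0,"ry": 0,"rz": 0,"fingers": -1},
    {"tx": -0.3,"ty": 0.04,"tz": 0,"rx": 0,"ry": 0,"rz": 0,"fingers": -1},
    {"tx": -0.3,"ty": 0.04,"tz": 0,"rx": 0,"ry": 0,"rz": 0,"fingers": -1},
    {"tx": -0.25,"ty": 0.02,"tz": 0,"rx": 0,"ry": 0,"rz": 0,"fingers": -1},
    {"tx": -0.2,"ty": 0.01,"tz": 0,"rx": 0,"ry": 0,"rz": 0,"fingers": -1},
    {"tx": 0,"ty": 0,"tz": 0,"rx": 0,"ry": 0,"rz": -0.016,"fingers": -1},
    {"tx": 0,"ty": 0,"tz": 0,"rx": 0,"ry": 0,"rz": -0.018,"fingers": -1},
    {"tx": 0,"ty": 0,"tz": 0,"rx": 0,"ry": 0,"rz": -0.018,"fingers": -1},
    {"tx": 0,"ty": 0,"tz": 0,"rx": 0,"ry": 0,"rz": -0.018,"fingers": -1},
    {"tx": 0,"ty": 0,"tz": 0,"rx": 0,"ry": 0,"rz": -0.018,"fingers": -1}
  ]
}}

```text
t: 51.02
ee_pos: [0.5343, -0.0386, 0.1479]
eef_rot: [0.485, 0.875, -0.0, -0.0]
ft_force: [-0.2, -0.4, 0.2]
opening: 0.0877
grip_force: 0.0
```

{"method": "arm_command", "body": {
  "plan": [
    {"tx": 0,"ty": 0,"tz": 0,"rx": 0,"ry": 0,"rz": -0.018,"fingers": -1},
    {"tx": 0,"ty": 0,"tz": 0,"rx": 0,"ry": 0,"rz": -0.018,"fingers": -1},
    {"tx": 0,"ty": 0,"tz": 0,"rx": 0,"ry": 0,"rz": -0.018,"fingers": -1},
    {"tx": 0,"ty": 0,"tz": 0,"rx": 0,"ry": 0,"rz": -0.018,"fingers": -1},
    {"tx": 0,"ty": 0,"tz": 0,"rx": 0,"ry": 0,"rz": -0.018,"fingers": -1},
    {"tx": 0,"ty": 0,"tz": 0,"rx": 0,"ry": 0,"rz": -0.018,"fingers": -1},
    {"tx": 0,"ty": 0,"tz": 0,"rx": 0,"ry": 0,"rz": -0.018,"fingers": -1},
    {"tx": 0,"ty": 0,"tz": 0,"rx": 0,"ry": 0,"rz": -0.018,"fingers": -1},
    {"tx": 0,"ty": 0,"tz": 0,"rx": 0,"ry": 0,"rz": -0.018,"fingers": -1},
    {"tx": 0,"ty": 0,"tz": 0,"rx": 0,"ry": 0,"rz": 0,"fingers": -1}
  ]
}}

```text
t: 51.85
ee_pos: [0.5344, -0.0384, 0.1479]
eef_rot: [-0.002, 1.0, -0.0, -0.0]
ft_force: [0.1, 0.2, -0.0]
opening: 0.0883
grip_force: 0.0
```

```bash
python3 - <<'E'
from h import *
s=readout.state(); print(s["ee_pos"],R.from_quat(s["eef_rot"]).as_matrix()[:,1].round(3))
c=imaging.camera("side")
print([(t,d["extent"],d["confidence"]) for t in ["large_bottle","folding_box","small_bottle"] for d in models.recognise("side",t)[:2]])
E
```

```text
[ 0.53436779 -0.03835389  0.14787941] [-0.004  1.    -0.   ]
[('large_bottle', [262.6, 185.7, 279.5, 226.8], 0.64), ('folding_box', [271.7, 180.0, 300.5, 211.8], 0.86), ('small_bottle', [151.4, 132.1, 169.9, 158.1], 0.77), ('small_bottle', [324.5, 260.5, 367.1, 292.9], 0.22)]
```

{"method": "arm_command", "body": {
  "plan": [
    {"tx": 0,"ty": 0,"tz": 0.1,"rx": 0,"ry": 0,"rz": 0,"fingers": -1},
    {"tx": 0,"ty": 0,"tz": 0.2,"rx": 0,"ry": 0,"rz": 0,"fingers": -1},
    {"tx": 0,"ty": 0,"tz": 0.2,"rx": 0,"ry": 0,"rz": 0,"fingers": -1},
    {"tx": 0,"ty": 0,"tz": 0.2,"rx": 0,"ry": 0,"rz": 0,"fingers": -1},
    {"tx": 0,"ty": 0,"tz": 0.15,"rx": 0,"ry": 0,"rz": 0,"fingers": -1},
    {"tx": 0,"ty": 0,"tz": 0.08,"rx": 0,"ry": 0,"rz": 0,"fingers": -1},
    {"tx": 0,"ty": 0,"tz": 0.032,"rx": 0,"ry": 0,"rz": 0,"fingers": -1},
    {"tx": 0,"ty": 0,"tz": 0,"rx": 0,"ry": 0,"rz": 0,"fingers": -1},
    {"tx": 0,"ty": 0,"tz": 0,"rx": 0,"ry": 0,"rz": 0,"fingers": 1},
    {"tx": 0,"ty": 0,"tz": 0,"rx": 0,"ry": 0,"rz": 0,"fingers": 1}
  ]
}}

```text
t: 52.88
ee_pos: [0.5359, -0.0384, 0.0337]
eef_rot: [-0.0, 1.0, -0.0, 0.001]
ft_force: [1.2, 0.2, 0.1]
opening: 0.077
grip_force: 0.0
```

{"method": "arm_command", "body": {
  "plan": [
    {"tx": 0,"ty": 0,"tz": 0,"rx": 0,"ry": 0,"rz": 0,"fingers": 1},
    {"tx": 0,"ty": 0,"tz": 0,"rx": 0,"ry": 0,"rz": 0,"fingers": 1},
    {"tx": 0,"ty": 0,"tz": 0,"rx": 0,"ry": 0,"rz": 0,"fingers": 1},
    {"tx": 0,"ty": 0,"tz": 0,"rx": 0,"ry": 0,"rz": 0,"fingers": 1},
    {"tx": 0,"ty": 0,"tz": 0,"rx": 0,"ry": 0,"rz": 0,"fingers": 1}
  ]
}}

```text
t: 53.3
ee_pos: [0.5355, -0.0383, 0.0333]
eef_rot: [-0.0, 1.0, -0.0, 0.001]
ft_force: [-0.9, 0.1, 5.9]
opening: 0.0591
grip_force: 30.0
```

{"method": "arm_command", "body": {
  "plan": [
    {"tx": 0,"ty": 0,"tz": -0.08,"rx": 0,"ry": 0,"rz": 0,"fingers": 1},
    {"tx": 0,"ty": 0,"tz": -0.15,"rx": 0,"ry": 0,"rz": 0,"fingers": 1},
    {"tx": 0,"ty": 0,"tz": -0.2,"rx": 0,"ry": 0,"rz": 0,"fingers": 1},
    {"tx": 0,"ty": 0,"tz": -0.2,"rx": 0,"ry": 0,"rz": 0,"fingers": 1},
    {"tx": 0,"ty": 0,"tz": -0.2,"rx": 0,"ry": 0,"rz": 0,"fingers": 1},
    {"tx": 0,"ty": 0,"tz": -0.2,"rx": 0,"ry": 0,"rz": 0.01,"fingers": 1},
    {"tx": 0,"ty": 0,"tz": -0.1,"rx": 0,"ry": 0,"rz": 0.018,"fingers": 1},
    {"tx": 0,"ty": 0,"tz": 0,"rx": 0,"ry": 0,"rz": 0.018,"fingers": 1},
    {"tx": 0,"ty": 0,"tz": 0,"rx": 0,"ry": 0,"rz": 0.018,"fingers": 1},
    {"tx": 0,"ty": 0,"tz": 0,"rx": 0,"ry": 0,"rz": 0.018,"fingers": 1}
  ]
}}

```text
t: 54.13
ee_pos: [0.5346, -0.0379, 0.1686]
eef_rot: [0.257, 0.966, -0.0, 0.0]
ft_force: [-0.8, -0.2, -1.2]
opening: 0.0591
grip_force: 30.0
```

{"method": "arm_command", "body": {
  "plan": [
    {"tx": 0,"ty": 0,"tz": 0,"rx": 0,"ry": 0,"rz": 0.018,"fingers": 1},
    {"tx": 0,"ty": 0,"tz": 0,"rx": 0,"ry": 0,"rz": 0.018,"fingers": 1},
    {"tx": 0,"ty": 0,"tz": 0,"rx": 0,"ry": 0,"rz": 0.018,"fingers": 1},
    {"tx": 0,"ty": 0,"tz": 0,"rx": 0,"ry": 0,"rz": 0.018,"fingers": 1},
    {"tx": 0,"ty": 0,"tz": 0,"rx": 0,"ry": 0,"rz": 0.018,"fingers": 1},
    {"tx": 0,"ty": 0,"tz": 0,"rx": 0,"ry": 0,"rz": 0.018,"fingers": 1},
    {"tx": 0,"ty": 0,"tz": 0,"rx": 0,"ry": 0,"rz": 0.018,"fingers": 1},
    {"tx": 0,"ty": 0,"tz": 0,"rx": 0,"ry": 0,"rz": 0.018,"fingers": 1},
    {"tx": 0,"ty": 0,"tz": 0,"rx": 0,"ry": 0,"rz": 0.018,"fingers": 1},
    {"tx": 0,"ty": 0,"tz": 0,"rx": 0,"ry": 0,"rz": 0.006,"fingers": 1}
  ]
}}

```text
t: 54.97
ee_pos: [0.5344, -0.0379, 0.168]
eef_rot: [0.709, 0.705, -0.0, -0.0]
ft_force: [-0.1, -0.1, -1.6]
opening: 0.0593
grip_force: 30.0
```

{"method": "arm_command", "body": {
  "plan": [
    {"tx": 0.09,"ty": -0.012,"tz": 0,"rx": 0,"ry": 0,"rz": 0,"fingers": 1},
    {"tx": 0.18,"ty": -0.03,"tz": 0,"rx": 0,"ry": 0,"rz": 0,"fingers": 1},
    {"tx": 0.27,"ty": -0.04,"tz": 0,"rx": 0,"ry": 0,"rz": 0,"fingers": 1},
    {"tx": 0.27,"ty": -0.04,"tz": 0,"rx": 0,"ry": 0,"rz": 0,"fingers": 1},
    {"tx": 0.27,"ty": -0.04,"tz": 0,"rx": 0,"ry": 0,"rz": 0,"fingers": 1},
    {"tx": 0.27,"ty": -0.04,"tz": 0,"rx": 0,"ry": 0,"rz": 0,"fingers": 1},
    {"tx": 0.27,"ty": -0.04,"tz": 0,"rx": 0,"ry": 0,"rz": 0,"fingers": 1},
    {"tx": 0.27,"ty": -0.04,"tz": 0,"rx": 0,"ry": 0,"rz": 0,"fingers": 1},
    {"tx": 0.27,"ty": -0.04,"tz": 0,"rx": 0,"ry": 0,"rz": 0,"fingers": 1},
    {"tx": 0.25,"ty": -0.04,"tz": 0,"rx": 0,"ry": 0,"rz": 0,"fingers": 1}
  ]
}}

```text
t: 55.8
ee_pos: [0.4899, 0.2535, 0.1682]
eef_rot: [0.706, 0.708, -0.0, -0.0]
ft_force: [0.1, 0.3, -1.4]
opening: 0.0586
grip_force: 30.0
```

{"method": "arm_command", "body": {
  "plan": [
    {"tx": 0.23,"ty": -0.03,"tz": 0,"rx": 0,"ry": 0,"rz": 0,"fingers": 1},
    {"tx": 0.156,"ty": -0.03,"tz": 0,"rx": 0,"ry": 0,"rz": 0,"fingers": 1},
    {"tx": 0.1,"ty": -0.015,"tz": 0,"rx": 0,"ry": 0,"rz": 0,"fingers": 1},
    {"tx": 0,"ty": 0,"tz": 0,"rx": 0,"ry": 0,"rz": 0,"fingers": 1},
    {"tx": 0,"ty": 0,"tz": 0,"rx": 0,"ry": 0,"rz": 0,"fingers": 1},
    {"tx": 0,"ty": 0,"tz": 0,"rx": 0,"ry": 0,"rz": 0,"fingers": 1}
  ]
}}

```text
t: 56.3
ee_pos: [0.4824, 0.3086, 0.1679]
eef_rot: [0.707, 0.707, -0.0, 0.0]
ft_force: [-1.1, -0.5, -1.6]
opening: 0.059
grip_force: 30.0
```

{"method": "arm_command", "body": {
  "plan": [
    {"tx": 0,"ty": 0,"tz": 0.1,"rx": 0,"ry": 0,"rz": 0,"fingers": 1},
    {"tx": 0,"ty": 0,"tz": 0.2,"rx": 0,"ry": 0,"rz": 0,"fingers": 1},
    {"tx": 0,"ty": 0,"tz": 0.2,"rx": 0,"ry": 0,"rz": 0,"fingers": 1},
    {"tx": 0,"ty": 0,"tz": 0.2,"rx": 0,"ry": 0,"rz": 0,"fingers": 1},
    {"tx": 0,"ty": 0,"tz": 0.2,"rx": 0,"ry": 0,"rz": 0,"fingers": 1},
    {"tx": 0,"ty": 0,"tz": 0.1,"rx": 0,"ry": 0,"rz": 0,"fingers": 1},
    {"tx": 0,"ty": 0,"tz": 0.07,"rx": 0,"ry": 0,"rz": 0,"fingers": 1},
    {"tx": 0,"ty": 0,"tz": 0.04,"rx": 0,"ry": 0,"rz": 0,"fingers": 1},
    {"tx": 0,"ty": 0,"tz": 0.015,"rx": 0,"ry": 0,"rz": 0,"fingers": 1},
    {"tx": 0,"ty": 0,"tz": 0.005,"rx": 0,"ry": 0,"rz": 0,"fingers": 1}
  ]
}}

```text
t: 57.13
ee_pos: [0.4831, 0.3095, 0.0331]
eef_rot: [0.707, 0.707, 0.001, 0.0]
ft_force: [0.2, 0.1, -2.5]
opening: 0.0594
grip_force: 30.0
```

{"method": "arm_command", "body": {
  "plan": [
    {"tx": 0,"ty": 0,"tz": 0,"rx": 0,"ry": 0,"rz": 0,"fingers": 1},
    {"tx": 0,"ty": 0,"tz": 0.004,"rx": 0,"ry": 0,"rz": 0,"fingers": 1},
    {"tx": 0,"ty": 0,"tz": 0,"rx": 0,"ry": 0,"rz": 0,"fingers": 1}
  ]
}}

```text
t: 57.38
ee_pos: [0.483, 0.3098, 0.0329]
eef_rot: [0.707, 0.707, 0.001, 0.0]
ft_force: [-0.6, -0.5, -1.9]
opening: 0.0589
grip_force: 30.0
```

{"method": "arm_command", "body": {
  "plan": [
    {"tx": 0,"ty": 0,"tz": 0.004,"rx": 0,"ry": 0,"rz": 0,"fingers": 1},
    {"tx": 0,"ty": 0,"tz": 0.003,"rx": 0,"ry": 0,"rz": 0,"fingers": 1},
    {"tx": 0,"ty": 0,"tz": 0,"rx": 0,"ry": 0,"rz": 0,"fingers": 1},
    {"tx": 0,"ty": 0,"tz": 0,"rx": 0,"ry": 0,"rz": 0,"fingers": 1}
  ]
}}

```text
t: 57.72
ee_pos: [0.4829, 0.3098, 0.0323]
eef_rot: [0.707, 0.707, 0.001, 0.0]
ft_force: [-0.8, -0.7, 4.6]
opening: 0.0591
grip_force: 30.0
```

{"method": "arm_command", "body": {
  "plan": [
    {"tx": 0,"ty": 0,"tz": 0,"rx": 0,"ry": 0,"rz": 0,"fingers": -1},
    {"tx": 0,"ty": 0,"tz": 0,"rx": 0,"ry": 0,"rz": 0,"fingers": -1},
    {"tx": 0,"ty": 0,"tz": 0,"rx": 0,"ry": 0,"rz": 0,"fingers": -1},
    {"tx": 0,"ty": 0,"tz": 0,"rx": 0,"ry": 0,"rz": 0,"fingers": -1},
    {"tx": 0,"ty": 0,"tz": 0,"rx": 0,"ry": 0,"rz": 0,"fingers": -1},
    {"tx": 0,"ty": 0,"tz": -0.1,"rx": 0,"ry": 0,"rz": 0,"fingers": -1},
    {"tx": 0,"ty": 0,"tz": -0.2,"rx": 0,"ry": 0,"rz": 0,"fingers": -1},
    {"tx": 0,"ty": 0,"tz": -0.25,"rx": 0,"ry": 0,"rz": 0,"fingers": -1},
    {"tx": 0,"ty": 0,"tz": -0.25,"rx": 0,"ry": 0,"rz": 0,"fingers": -1},
    {"tx": 0,"ty": 0,"tz": -0.17,"rx": 0,"ry": 0,"rz": 0,"fingers": -1}
  ]
}}

```text
t: 58.55
ee_pos: [0.4834, 0.3099, 0.1514]
eef_rot: [0.707, 0.707, 0.002, 0.001]
ft_force: [-0.4, 0.5, 0.3]
opening: 0.0885
grip_force: 0.0
```

{"method": "arm_command", "body": {
  "plan": [
    {"tx": -0.1,"ty": 0.04,"tz": 0,"rx": 0,"ry": 0,"rz": 0,"fingers": -1},
    {"tx": -0.2,"ty": 0.08,"tz": 0,"rx": 0,"ry": 0,"rz": 0,"fingers": -1},
    {"tx": -0.3,"ty": 0.11,"tz": 0,"rx": 0,"ry": 0,"rz": 0,"fingers": -1},
    {"tx": -0.3,"ty": 0.11,"tz": 0,"rx": 0,"ry": 0,"rz": 0,"fingers": -1},
    {"tx": -0.3,"ty": 0.11,"tz": 0,"rx": 0,"ry": 0,"rz": 0,"fingers": -1},
    {"tx": -0.3,"ty": 0.11,"tz": 0,"rx": 0,"ry": 0,"rz": 0,"fingers": -1},
    {"tx": -0.3,"ty": 0.11,"tz": 0,"rx": 0,"ry": 0,"rz": 0,"fingers": -1},
    {"tx": -0.3,"ty": 0.11,"tz": 0,"rx": 0,"ry": 0,"rz": 0,"fingers": -1},
    {"tx": -0.3,"ty": 0.11,"tz": 0,"rx": 0,"ry": 0,"rz": 0,"fingers": -1},
    {"tx": -0.3,"ty": 0.11,"tz": 0,"rx": 0,"ry": 0,"rz": 0,"fingers": -1}
  ]
}}

```text
t: 59.38
ee_pos: [0.6023, -0.0169, 0.1473]
eef_rot: [0.707, 0.707, -0.0, -0.0]
ft_force: [-0.1, 0.9, 0.1]
opening: 0.0879
grip_force: 0.0
```

{"method": "arm_command", "body": {
  "plan": [
    {"tx": -0.194,"ty": 0.062,"tz": 0,"rx": 0,"ry": 0,"rz": 0,"fingers": -1},
    {"tx": 0,"ty": 0,"tz": 0,"rx": 0,"ry": 0,"rz": -0.016,"fingers": -1},
    {"tx": 0,"ty": 0,"tz": 0,"rx": 0,"ry": 0,"rz": -0.018,"fingers": -1},
    {"tx": 0,"ty": 0,"tz": 0,"rx": 0,"ry": 0,"rz": -0.018,"fingers": -1},
    {"tx": 0,"ty": 0,"tz": 0,"rx": 0,"ry": 0,"rz": -0.018,"fingers": -1},
    {"tx": 0,"ty": 0,"tz": 0,"rx": 0,"ry": 0,"rz": -0.018,"fingers": -1},
    {"tx": 0,"ty": 0,"tz": 0,"rx": 0,"ry": 0,"rz": -0.018,"fingers": -1},
    {"tx": 0,"ty": 0,"tz": 0,"rx": 0,"ry": 0,"rz": -0.018,"fingers": -1},
    {"tx": 0,"ty": 0,"tz": 0,"rx": 0,"ry": 0,"rz": -0.018,"fingers": -1},
    {"tx": 0,"ty": 0,"tz": 0,"rx": 0,"ry": 0,"rz": -0.018,"fingers": -1}
  ]
}}

```text
t: 60.22
ee_pos: [0.6093, -0.0383, 0.1472]
eef_rot: [0.276, 0.961, -0.0, -0.0]
ft_force: [0.5, -0.3, -0.8]
opening: 0.0879
grip_force: 0.0
```

{"method": "arm_command", "body": {
  "plan": [
    {"tx": 0,"ty": 0,"tz": 0,"rx": 0,"ry": 0,"rz": -0.018,"fingers": -1},
    {"tx": 0,"ty": 0,"tz": 0,"rx": 0,"ry": 0,"rz": -0.018,"fingers": -1},
    {"tx": 0,"ty": 0,"tz": 0,"rx": 0,"ry": 0,"rz": -0.018,"fingers": -1},
    {"tx": 0,"ty": 0,"tz": 0,"rx": 0,"ry": 0,"rz": -0.018,"fingers": -1},
    {"tx": 0,"ty": 0,"tz": 0,"rx": 0,"ry": 0,"rz": -0.018,"fingers": -1},
    {"tx": 0,"ty": 0,"tz": 0,"rx": 0,"ry": 0,"rz": 0,"fingers": -1},
    {"tx": 0,"ty": 0,"tz": 0,"rx": 0,"ry": 0,"rz": 0,"fingers": -1}
  ]
}}

```text
t: 60.8
ee_pos: [0.6095, -0.0381, 0.1473]
eef_rot: [0.002, 1.0, 0.0, -0.0]
ft_force: [-0.1, -0.5, 0.1]
opening: 0.0879
grip_force: 0.0
```

```bash
python3 - <<'E'
from h import *
s=readout.state(); print(s["ee_pos"],R.from_quat(s["eef_rot"]).as_matrix()[:,1].round(3))
c=imaging.camera("side")
print([(t,d["extent"],d["confidence"]) for t in ["large_bottle","folding_box","small_bottle"] for d in models.recognise("side",t)[:2]])
E
```

```text
[ 0.60948021 -0.03811966  0.14729642] [0.003 1.    0.   ]
[('large_bottle', [166.6, 137.1, 186.5, 173.4], 0.83), ('folding_box', [272.7, 172.1, 304.5, 210.9], 0.71), ('folding_box', [204.1, 167.4, 312.6, 253.6], 0.15), ('small_bottle', [153.7, 129.4, 167.7, 157.8], 0.69)]
```

{"method": "arm_command", "body": {
  "plan": [
    {"tx": 0,"ty": 0,"tz": 0.1,"rx": 0,"ry": 0,"rz": 0,"fingers": -1},
    {"tx": 0,"ty": 0,"tz": 0.2,"rx": 0,"ry": 0,"rz": 0,"fingers": -1},
    {"tx": 0,"ty": 0,"tz": 0.2,"rx": 0,"ry": 0,"rz": 0,"fingers": -1},
    {"tx": 0,"ty": 0,"tz": 0.18,"rx": 0,"ry": 0,"rz": 0,"fingers": -1},
    {"tx": 0,"ty": 0,"tz": 0.1,"rx": 0,"ry": 0,"rz": 0,"fingers": -1},
    {"tx": 0,"ty": 0,"tz": 0.07,"rx": 0,"ry": 0,"rz": 0,"fingers": -1},
    {"tx": 0,"ty": 0,"tz": 0,"rx": 0,"ry": 0,"rz": 0,"fingers": -1},
    {"tx": 0,"ty": 0,"tz": 0,"rx": 0,"ry": 0,"rz": 0,"fingers": -1},
    {"tx": 0,"ty": 0,"tz": 0,"rx": 0,"ry": 0,"rz": 0,"fingers": 1},
    {"tx": 0,"ty": 0,"tz": 0,"rx": 0,"ry": 0,"rz": 0,"fingers": 1}
  ]
}}

```text
t: 61.83
ee_pos: [0.611, -0.0381, 0.0471]
eef_rot: [-0.0, 1.0, -0.0, 0.001]
ft_force: [0.1, 0.4, 1.4]
opening: 0.0764
grip_force: 0.0
```

{"method": "arm_command", "body": {
  "plan": [
    {"tx": 0,"ty": 0,"tz": 0,"rx": 0,"ry": 0,"rz": 0,"fingers": 1},
    {"tx": 0,"ty": 0,"tz": 0,"rx": 0,"ry": 0,"rz": 0,"fingers": 1},
    {"tx": 0,"ty": 0,"tz": 0,"rx": 0,"ry": 0,"rz": 0,"fingers": 1},
    {"tx": 0,"ty": 0,"tz": 0,"rx": 0,"ry": 0,"rz": 0,"fingers": 1},
    {"tx": 0,"ty": 0,"tz": 0,"rx": 0,"ry": 0,"rz": 0,"fingers": 1},
    {"tx": 0,"ty": 0,"tz": 0,"rx": 0,"ry": 0,"rz": 0,"fingers": 1}
  ]
}}

```text
t: 62.33
ee_pos: [0.6101, -0.0379, 0.0459]
eef_rot: [-0.0, 1.0, -0.0, 0.0]
ft_force: [0.1, -0.2, 2.9]
opening: 0.0495
grip_force: 29.9
```

{"method": "arm_command", "body": {
  "plan": [
    {"tx": 0,"ty": 0,"tz": -0.08,"rx": 0,"ry": 0,"rz": 0,"fingers": 1},
    {"tx": 0,"ty": 0,"tz": -0.15,"rx": 0,"ry": 0,"rz": 0,"fingers": 1},
    {"tx": 0,"ty": 0,"tz": -0.2,"rx": 0,"ry": 0,"rz": 0,"fingers": 1},
    {"tx": 0,"ty": 0,"tz": -0.2,"rx": 0,"ry": 0,"rz": 0,"fingers": 1},
    {"tx": 0,"ty": 0,"tz": -0.2,"rx": 0,"ry": 0,"rz": 0,"fingers": 1},
    {"tx": 0,"ty": 0,"tz": -0.2,"rx": 0,"ry": 0,"rz": 0.01,"fingers": 1},
    {"tx": 0,"ty": 0,"tz": -0.1,"rx": 0,"ry": 0,"rz": 0.018,"fingers": 1},
    {"tx": 0,"ty": 0,"tz": 0,"rx": 0,"ry": 0,"rz": 0.018,"fingers": 1},
    {"tx": 0,"ty": 0,"tz": 0,"rx": 0,"ry": 0,"rz": 0.018,"fingers": 1},
    {"tx": 0,"ty": 0,"tz": 0,"rx": 0,"ry": 0,"rz": 0.018,"fingers": 1}
  ]
}}

```text
t: 63.17
ee_pos: [0.6098, -0.0377, 0.182]
eef_rot: [0.257, 0.966, 0.0, 0.0]
ft_force: [-0.7, 0.3, -1.1]
opening: 0.0496
grip_force: 29.9
```

{"method": "arm_command", "body": {
  "plan": [
    {"tx": 0,"ty": 0,"tz": 0,"rx": 0,"ry": 0,"rz": 0.018,"fingers": 1},
    {"tx": 0,"ty": 0,"tz": 0,"rx": 0,"ry": 0,"rz": 0.018,"fingers": 1},
    {"tx": 0,"ty": 0,"tz": 0,"rx": 0,"ry": 0,"rz": 0.018,"fingers": 1},
    {"tx": 0,"ty": 0,"tz": 0,"rx": 0,"ry": 0,"rz": 0.018,"fingers": 1},
    {"tx": 0,"ty": 0,"tz": 0,"rx": 0,"ry": 0,"rz": 0.018,"fingers": 1},
    {"tx": 0,"ty": 0,"tz": 0,"rx": 0,"ry": 0,"rz": 0.018,"fingers": 1},
    {"tx": 0,"ty": 0,"tz": 0,"rx": 0,"ry": 0,"rz": 0.018,"fingers": 1},
    {"tx": 0,"ty": 0,"tz": 0,"rx": 0,"ry": 0,"rz": 0.018,"fingers": 1},
    {"tx": 0,"ty": 0,"tz": 0,"rx": 0,"ry": 0,"rz": 0.018,"fingers": 1},
    {"tx": 0,"ty": 0,"tz": 0,"rx": 0,"ry": 0,"rz": 0.006,"fingers": 1}
  ]
}}

```text
t: 64.0
ee_pos: [0.6096, -0.0376, 0.1814]
eef_rot: [0.709, 0.705, -0.0, -0.0]
ft_force: [0.6, 0.2, -1.4]
opening: 0.0498
grip_force: 29.9
```

{"method": "arm_command", "body": {
  "plan": [
    {"tx": 0.1,"ty": -0.05,"tz": 0,"rx": 0,"ry": 0,"rz": 0,"fingers": 1},
    {"tx": 0.19,"ty": -0.1,"tz": 0,"rx": 0,"ry": 0,"rz": 0,"fingers": 1},
    {"tx": 0.25,"ty": -0.12,"tz": 0,"rx": 0,"ry": 0,"rz": 0,"fingers": 1},
    {"tx": 0.25,"ty": -0.12,"tz": 0,"rx": 0,"ry": 0,"rz": 0,"fingers": 1},
    {"tx": 0.25,"ty": -0.12,"tz": 0,"rx": 0,"ry": 0,"rz": 0,"fingers": 1},
    {"tx": 0.25,"ty": -0.12,"tz": 0,"rx": 0,"ry": 0,"rz": 0,"fingers": 1},
    {"tx": 0.25,"ty": -0.12,"tz": 0,"rx": 0,"ry": 0,"rz": 0,"fingers": 1},
    {"tx": 0.25,"ty": -0.12,"tz": 0,"rx": 0,"ry": 0,"rz": 0,"fingers": 1},
    {"tx": 0.2,"ty": -0.1,"tz": 0,"rx": 0,"ry": 0,"rz": 0,"fingers": 1},
    {"tx": 0.2,"ty": -0.07,"tz": 0,"rx": 0,"ry": 0,"rz": 0,"fingers": 1}
  ]
}}

```text
t: 64.83
ee_pos: [0.4826, 0.227, 0.1813]
eef_rot: [0.706, 0.708, -0.0, -0.0]
ft_force: [-0.2, 0.4, -1.3]
opening: 0.0497
grip_force: 29.9
```

{"method": "arm_command", "body": {
  "plan": [
    {"tx": 0.1,"ty": -0.03,"tz": 0,"rx": 0,"ry": 0,"rz": 0,"fingers": 1},
    {"tx": 0,"ty": 0,"tz": 0,"rx": 0,"ry": 0,"rz": 0,"fingers": 1},
    {"tx": 0,"ty": 0,"tz": 0,"rx": 0,"ry": 0,"rz": 0,"fingers": 1},
    {"tx": 0,"ty": 0,"tz": 0,"rx": 0,"ry": 0,"rz": 0,"fingers": 1}
  ]
}}

```text
t: 65.17
ee_pos: [0.4816, 0.2363, 0.1812]
eef_rot: [0.707, 0.707, -0.0, 0.0]
ft_force: [-0.5, 0.0, -1.9]
opening: 0.0499
grip_force: 29.9
```

{"method": "arm_command", "body": {
  "plan": [
    {"tx": 0,"ty": 0,"tz": 0.1,"rx": 0,"ry": 0,"rz": 0,"fingers": 1},
    {"tx": 0,"ty": 0,"tz": 0.2,"rx": 0,"ry": 0,"rz": 0,"fingers": 1},
    {"tx": 0,"ty": 0,"tz": 0.2,"rx": 0,"ry": 0,"rz": 0,"fingers": 1},
    {"tx": 0,"ty": 0,"tz": 0.2,"rx": 0,"ry": 0,"rz": 0,"fingers": 1},
    {"tx": 0,"ty": 0,"tz": 0.2,"rx": 0,"ry": 0,"rz": 0,"fingers": 1},
    {"tx": 0,"ty": 0,"tz": 0.1,"rx": 0,"ry": 0,"rz": 0,"fingers": 1},
    {"tx": 0,"ty": 0,"tz": 0.07,"rx": 0,"ry": 0,"rz": 0,"fingers": 1},
    {"tx": 0,"ty": 0,"tz": 0.04,"rx": 0,"ry": 0,"rz": 0,"fingers": 1},
    {"tx": 0,"ty": 0,"tz": 0.015,"rx": 0,"ry": 0,"rz": 0,"fingers": 1},
    {"tx": 0,"ty": 0,"tz": 0.008,"rx": 0,"ry": 0,"rz": 0,"fingers": 1}
  ]
}}

```text
t: 66.0
ee_pos: [0.4822, 0.237, 0.0458]
eef_rot: [0.707, 0.707, 0.001, 0.0]
ft_force: [-0.4, -1.4, -1.0]
opening: 0.0498
grip_force: 29.9
```

{"method": "arm_command", "body": {
  "plan": [
    {"tx": 0,"ty": 0,"tz": 0.003,"rx": 0,"ry": 0,"rz": 0,"fingers": 1},
    {"tx": 0,"ty": 0,"tz": 0.003,"rx": 0,"ry": 0,"rz": 0,"fingers": 1},
    {"tx": 0,"ty": 0,"tz": 0,"rx": 0,"ry": 0,"rz": 0,"fingers": 1},
    {"tx": 0,"ty": 0,"tz": 0,"rx": 0,"ry": 0,"rz": 0,"fingers": 1}
  ]
}}

```text
t: 66.33
ee_pos: [0.4819, 0.2371, 0.0451]
eef_rot: [0.707, 0.707, 0.001, 0.0]
ft_force: [0.6, 0.7, -1.0]
opening: 0.0495
grip_force: 29.9
```

Within a fraction of a millimetre of the floor. I'll lower a little more, release and retract.

{"method": "arm_command", "body": {
  "plan": [
    {"tx": 0,"ty": 0,"tz": 0.004,"rx": 0,"ry": 0,"rz": 0,"fingers": 1},
    {"tx": 0,"ty": 0,"tz": 0,"rx": 0,"ry": 0,"rz": 0,"fingers": 1},
    {"tx": 0,"ty": 0,"tz": 0,"rx": 0,"ry": 0,"rz": 0,"fingers": -1},
    {"tx": 0,"ty": 0,"tz": 0,"rx": 0,"ry": 0,"rz": 0,"fingers": -1},
    {"tx": 0,"ty": 0,"tz": 0,"rx": 0,"ry": 0,"rz": 0,"fingers": -1},
    {"tx": 0,"ty": 0,"tz": 0,"rx": 0,"ry": 0,"rz": 0,"fingers": -1},
    {"tx": 0,"ty": 0,"tz": 0,"rx": 0,"ry": 0,"rz": 0,"fingers": -1},
    {"tx": 0,"ty": 0,"tz": 0,"rx": 0,"ry": 0,"rz": 0,"fingers": -1},
    {"tx": 0,"ty": 0,"tz": -0.1,"rx": 0,"ry": 0,"rz": 0,"fingers": -1},
    {"tx": 0,"ty": 0,"tz": -0.2,"rx": 0,"ry": 0,"rz": 0,"fingers": -1}
  ]
}}

```text
t: 67.17
ee_pos: [0.479, 0.2363, 0.0782]
eef_rot: [0.707, 0.707, -0.003, -0.002]
ft_force: [0.3, -0.3, 0.1]
opening: 0.0882
grip_force: 0.0
```

{"method": "arm_command", "body": {
  "plan": [
    {"tx": 0,"ty": 0,"tz": -0.25,"rx": 0,"ry": 0,"rz": 0,"fingers": -1},
    {"tx": 0,"ty": 0,"tz": -0.25,"rx": 0,"ry": 0,"rz": 0,"fingers": -1},
    {"tx": 0,"ty": 0,"tz": -0.25,"rx": 0,"ry": 0,"rz": 0,"fingers": -1},
    {"tx": 0,"ty": 0,"tz": -0.25,"rx": 0,"ry": 0,"rz": 0,"fingers": -1},
    {"tx": -0.2,"ty": 0,"tz": -0.2,"rx": 0,"ry": 0,"rz": 0,"fingers": -1},
    {"tx": -0.2,"ty": 0,"tz": 0,"rx": 0,"ry": 0,"rz": 0,"fingers": -1},
    {"tx": -0.2,"ty": 0,"tz": 0,"rx": 0,"ry": 0,"rz": 0,"fingers": -1},
    {"tx": 0,"ty": 0,"tz": 0,"rx": 0,"ry": 0,"rz": 0,"fingers": -1},
    {"tx": 0,"ty": 0,"tz": 0,"rx": 0,"ry": 0,"rz": 0,"fingers": -1},
    {"tx": 0,"ty": 0,"tz": 0,"rx": 0,"ry": 0,"rz": 0,"fingers": -1}
  ]
}}

```text
t: 68.0
ee_pos: [0.4814, 0.1653, 0.2244]
eef_rot: [0.707, 0.707, 0.0, -0.0]
ft_force: [0.6, -0.5, -0.3]
opening: 0.0879
grip_force: 0.0
```

```bash
python3 - <<'E'
from h import *
c=save("side",'s12.png'); w=save("wrist",'w12.png')
cv2.imwrite('pics/s12b.png',np.hstack([cv2.resize(c["color"][110:330,90:400,::-1],(550,390),interpolation=2),cv2.resize(w["color"][0:230,170:310,::-1],(238,390),interpolation=2)]))
s=readout.state(); print(s["t"],s["ee_pos"],s["ft_force"])
E
```

```text
68.1 [0.48128119 0.16575297 0.22404328] [ 0.08181821 -0.5716443  -0.08656479]
```

View pics/s12b.png

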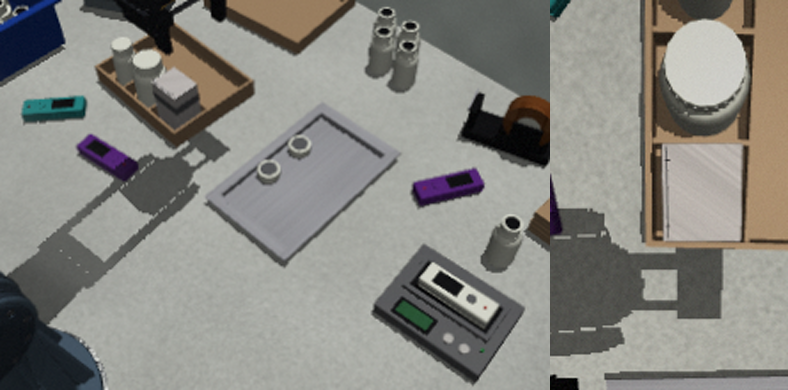

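The side view shows all three goods back upright in their cells (small 122,60; large 148,75; box 178,95). The logger lies in the reader bed (458,292), and the caps and open bottle haven't moved.

```bash
python3 -c "
from station import env
print(env.finish_job())"
```

```text
the job is handed in; nothing more can be done
None
```

I've handed the job in at about 68 s on the robot's clock (limit 144 s): the logger lies display up in the reader's bed, all three goods stand upright in the cells they came from, and the loose caps and open bottle haven't moved; the hand-in returned no verdict.

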